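# Stack washed slab glass to dry with spacer strips

### The arm

A 7-joint arm with a two-finger parallel gripper is mounted at the origin on a cart in front of the work surface, level with it; the furniture and walls round the work are solid. World frame = base frame: x ahead of the robot, y to its left, z up, the work surface at z = 0. Lengths are in m, angles in rad, forces in N, time in s.
With the tool pointing down it reaches from about 0.4 to 0.85 m from the base axis. Payload 10.4 kg.
Tool frame: the origin (TCP) lies between the finger pads; the fingertips stand 11 mm ahead of it and the grasp point (between the pads) lies 8 mm behind it (r.tcp_to_tips is the distance from the TCP to the fingertips, in m); z points along the fingers, y is the line along which they close (so a half turn about z gives the same grasp; the last joint's range is limited). The gripper opens to 87 mm and grips with 3 to 60 N. Pads are 19 mm wide; open, the fingers measure 117 mm over their backs; the gripper's body (75 mm by 190 mm) begins 51 mm behind the grasp point.
Start: joints at [-1.245, 0.332, -0.065, 1.46, 0.022, 1.35, -0.088], TCP at [0.214, 0.587, 0.234] pointing down, gripper open.
Joint ranges: [-2.6, 2.6], [-0.5, 2.12], [-1.47, 1.34], [0.16, 2.42], [-1.27, 4.41], [0.06, 2.06], [-2.6, 2.6]. Speed limits (rad/s): [2.22, 2.22, 2.79, 2.79, 3.14, 3.14, 3.14].

### API

Orientations are given as a unit quaternion [x, y, z, w].
In Python, from bench import r gives the robot as it stands. The module is installed in compiled form; this text tells all that it offers.
- The arm moves only by the shell command python3 -m crank 'ROWS' [FORCE]. ROWS is JSON, a list of rows, each an object of numbers: "claw": the closure, from -1 (fully open) to 1 (shut); "dx", "dy", "dz": the shift along the tool's x, y, z each as a share of 3 cm, from -1 to 1; "ax", "ay", "az": the turn, a rotation vector about the tool's x, y, z each as a share of 6 degrees, from -1 to 1. A call has 1 to 8 rows; each row shifts and turns the commanded pose from where the row before left it, along the tool's axes as they then stand; what a row does not reach is not made up. A row lasts 1/12 s, in which the tool goes at most 41.7 mm and 7.16 degrees, less where a joint would pass 70% of its speed; a pose out of reach is approached as far as the arm can. A call with a number of a shift or a turn outside -1 to 1 is refused whole. A call with a gripper value outside its range is refused whole. The fingers move at their own pace and stop on an object; FORCE is the grip in N (left out, the last holds). Time passes only in rows, so rows that do not move let the fingers close. It gives the time, the measured TCP pose, the force, the opening and the grip force at its end, in the units of the state.
- r.read_state(): the state, without advancing time (a new reading comes with each control period).
- r.camera(name): name is "scene" or "top" or "wrist"; returns a dict with "color" (420x560x3 uint8, red, green, blue), "mtx" (3x3 intrinsics, pixels), "R" (3x3) and "t" (3): a world point X has camera coordinates R X + t; the wrist camera has in their place "hand_eye" (4x4, takes a point from camera to tool coordinates, whose origin is the TCP and whose axes are the flange's). Camera axes: x right, y down, z forward; pixel columns grow to the right and rows downward; lengths in m; the calibration is good to about 2 mm. A picture is of the moment at which its call begins: read the wrist's pose just before it. There is no depth.
- r.close_job(): hands the job in; it is judged then, once.
The state is a dict: "time": time; "joint_positions": joint angles; "joint_vel": joint speeds; "joint_torque": joint torques, N m; "ee_pos": TCP position; "eef_rot": TCP orientation; "ft_force": force on the tool from outside, world axes, zero at the start; "torque": the same for the moment, N m; "width": finger opening in m; "grip_force": force on a finger pad.
Only numpy, scipy, OpenCV 4.12 (cv2) and the standard library are available. Lean on these libraries where they do the work, as an engineer would, in place of code of your own. Each camera call takes 0.05 s, during which the arm holds its last target. There are 200 camera calls.

### The job

Stack the washed glass on the ribbed wooden board to dry: first the big slab, centred on the board with its length across the ribs, then the two narrow strips laid flat across the big slab as spacers, one near each of its ends and centred across its width. Last, lay the small slab with the slanted end on both strips, centred over the big slab and in line with it lengthways. Leave the eight-pointed star where it lies.

Things in the scene. Friction and masses are not known exactly. Their poses are not given: they have to be found in the camera images.
- drying_board: Flat wooden drying board 120 x 100 mm, fixed to the table, 18 mm high: an 8 mm base and on it four ribs 8 mm wide and 10 mm high that run along its y (100 mm long), at x = -44, -20, 20 and 44 mm. Origin: centre of its underside; x along its 120 mm side, across the ribs; z up.
- drying_board_top (a point): Point at the middle of the board at the height of the rib tops (18 mm above the table), axes as the board's.
- big_slab: Big near-rectangular slab of pale cast glass, 64 mm wide, 92 mm long, 22 mm thick, about 0.29 kg. About 61 mm across at mid-length; its long flanks are parallel but lie about 0.05 rad clockwise (seen from above) of its y axis. Origin: centre of its underside as it lies, x across its width, y along its length, z up. Lies flat on the table.
- small_slab: Small slab of the same pale glass, 54 mm wide, 85 mm long, 20 mm thick, about 0.18 kg; its end at -y is cut on the slant. About 48 mm across at mid-length; its long flanks lie about 0.1 rad clockwise (seen from above) of its y axis. Origin: centre of its underside as it lies, x across its width, y along its length, z up. Lies flat on the table.
- wide_strip: Narrow bar of the same pale glass, 26 mm wide overall (22 mm across at mid-length), 88 mm long, 13 mm thick, about 0.06 kg; its long flanks lie about 0.05 rad clockwise (seen from above) of its y axis. One of the two spacer strips; either may lie at either end. Origin: centre of its underside as it lies, x across its width, y along its length, z up. Lies flat on the table.
- narrow_strip: The narrower bar of the same pale glass, 20 mm wide, 84 mm long, 14 mm thick, about 0.055 kg, with parallel long flanks. The other spacer strip. Origin: centre of its underside as it lies, x across its width, y along its length, z up. Lies flat on the table.
- cut_star: Flat eight-pointed star of the same glass, 84 mm over its points, 20 mm thick, lying loose at the back in the middle; it is to stay there. Origin: centre of its underside.
Things that resemble listed ones, but are neither listed nor needed, are in the scene too. What is shaped like the narrow_strip but black, red or turquoise is not meant.

How it is judged:
On the way, in this order (a step that is already met when the one before it is completed fails the run):
1. the big slab lies centred on the board, its length across the ribs, let go (x of big_slab in the frame of drying_board_top between -0.013 and 0.013 m and y of big_slab in the frame of drying_board_top between -0.013 and 0.013 m and z of big_slab in the frame of drying_board_top between -0.004 and 0.006 m and angle between the y axis of big_slab and the x axis of drying_board, either way round below 0.22 rad and contact force between the fingers and big_slab below 0.1 N), for 0.2 s.
2. both strips lie across the big slab, one near each end, let go (x of big_slab in the frame of drying_board_top between -0.013 and 0.013 m and y of big_slab in the frame of drying_board_top between -0.013 and 0.013 m and z of big_slab in the frame of drying_board_top between -0.004 and 0.006 m and angle between the y axis of big_slab and the x axis of drying_board, either way round below 0.22 rad and x of wide_strip in the frame of big_slab between -0.013 and 0.013 m and z of wide_strip in the frame of big_slab between 0.018 and 0.027 m and angle between the y axis of each of wide_strip, narrow_strip and the x axis of big_slab, either way round below 0.26 rad and x of narrow_strip in the frame of big_slab between -0.013 and 0.013 m and z of narrow_strip in the frame of big_slab between 0.018 and 0.027 m and ((y of wide_strip in the frame of big_slab between 0.014 and 0.04 m and y of narrow_strip in the frame of big_slab between -0.04 and -0.014 m) or (y of narrow_strip in the frame of big_slab between 0.014 and 0.04 m and y of wide_strip in the frame of big_slab between -0.04 and -0.014 m)) and contact force between the fingers and wide_strip below 0.1 N and contact force between the fingers and narrow_strip below 0.1 N), for 0.2 s.
3. the small slab lies on both strips, let go (x of big_slab in the frame of drying_board_top between -0.013 and 0.013 m and y of big_slab in the frame of drying_board_top between -0.013 and 0.013 m and z of big_slab in the frame of drying_board_top between -0.004 and 0.006 m and angle between the y axis of big_slab and the x axis of drying_board, either way round below 0.22 rad and x of wide_strip in the frame of big_slab between -0.013 and 0.013 m and z of wide_strip in the frame of big_slab between 0.018 and 0.027 m and angle between the y axis of each of wide_strip, narrow_strip and the x axis of big_slab, either way round below 0.26 rad and x of narrow_strip in the frame of big_slab between -0.013 and 0.013 m and z of narrow_strip in the frame of big_slab between 0.018 and 0.027 m and ((y of wide_strip in the frame of big_slab between 0.014 and 0.04 m and y of narrow_strip in the frame of big_slab between -0.04 and -0.014 m) or (y of narrow_strip in the frame of big_slab between 0.014 and 0.04 m and y of wide_strip in the frame of big_slab between -0.04 and -0.014 m)) and horizontal distance between small_slab and big_slab below 0.013 m and angle between the y axis of small_slab and the y axis of big_slab, either way round below 0.26 rad and angle between small_slab's own z axis and vertical below 0.1 rad and z of small_slab in the frame of big_slab between 0.031 and 0.041 m and contact force between small_slab and wide_strip above 0.05 N and contact force between small_slab and narrow_strip above 0.05 N and contact force between the fingers and small_slab below 0.1 N), for 0.2 s.
At the end, for the whole second after the job is handed in: Big slab on the ribs, within 13 mm each way and 0.22 rad; strips flat on it, crosswise within 0.26 rad, within 13 mm of its width's middle, on opposite sides 14 to 40 mm from its centre; small slab bears on both, level, centred within 13 mm, in line within 0.26 rad; all at rest (x of big_slab in the frame of drying_board_top between -0.013 and 0.013 m and y of big_slab in the frame of drying_board_top between -0.013 and 0.013 m and z of big_slab in the frame of drying_board_top between -0.004 and 0.006 m and angle between the y axis of big_slab and the x axis of drying_board, either way round below 0.22 rad and x of wide_strip in the frame of big_slab between -0.013 and 0.013 m and z of wide_strip in the frame of big_slab between 0.018 and 0.027 m and angle between the y axis of each of wide_strip, narrow_strip and the x axis of big_slab, either way round below 0.26 rad and x of narrow_strip in the frame of big_slab between -0.013 and 0.013 m and z of narrow_strip in the frame of big_slab between 0.018 and 0.027 m and ((y of wide_strip in the frame of big_slab between 0.014 and 0.04 m and y of narrow_strip in the frame of big_slab between -0.04 and -0.014 m) or (y of narrow_strip in the frame of big_slab between 0.014 and 0.04 m and y of wide_strip in the frame of big_slab between -0.04 and -0.014 m)) and horizontal distance between small_slab and big_slab below 0.013 m and angle between the y axis of small_slab and the y axis of big_slab, either way round below 0.26 rad and angle between small_slab's own z axis and vertical below 0.1 rad and z of small_slab in the frame of big_slab between 0.031 and 0.041 m and contact force between small_slab and wide_strip above 0.05 N and contact force between small_slab and narrow_strip above 0.05 N and linear speed of each of big_slab, small_slab, wide_strip, narrow_strip below 0.02 m/s); the robot touches nothing.
It fails at once if the star is moved more than 15 mm (distance of cut_star from where it was at the start of the episode above 0.015 m).
It also fails if it takes over 106 s, if anything falls off the work surface, if the arm or the gripper's body presses on something with over 40 N, if the wrist force passes 120 N, or if a joint passes its speed limit or range.

## Working session

There is one attempt and no reset: what is moved stays moved. The work goes in short steps, Python scripts to look and compute and a shell command to move; the robot and the scene stay as the last step left them, time stands still between calls to the robot, and variables do not carry over. Pictures are saved under pics/ and viewed, at most 16 in all, crops included, and the job is handed in when it is done.

```bash
mkdir -p pics
python3 - <<'E'
from bench import r
import cv2
for n in ("top","scene"):
    c=r.camera(n); cv2.imwrite(f"pics/{n}0.png",cv2.resize(c["color"][:,:,::-1],(800,600),interpolation=cv2.INTER_CUBIC))
    print(n,c["mtx"].tolist(),c["R"].tolist(),c["t"].tolist())
s=r.read_state();print(s["time"],s["ee_pos"],s["eef_rot"],s["width"],r.tcp_to_tips)
print(r.camera("wrist")["hand_eye"])
E
```

```text
top [[512.317660389312, 0.0, 278.3903665603693], [0.0, 512.317660389312, 211.04704316110877], [0.0, 0.0, 1.0]] [[-0.01739549568935228, -0.9996766884503725, 0.018544953454208694], [-0.991199331040725, 0.01480765774758942, -0.1315470235940342], [0.13122988559829224, -0.020670071139870155, -0.9911364513955341]] [-0.0002920913964055309, 0.5994681922486177, 1.1837872800470255]
scene [[435.13645046930907, 0.0, 278.1748651026545], [0.0, 435.13645046930907, 212.51643857471313], [0.0, 0.0, 1.0]] [[0.47080209896741426, -0.8821912510137921, 0.009164073471857102], [-0.5789163812630086, -0.31675720694495263, -0.7513459225641509], [0.6657335856881639, 0.34843000514185474, -0.6598449245115304]] [-0.27004463243852195, 0.39593440262542573, 0.7905575530262622]
0.1 [0.21349865 0.58706442 0.23284543] [ 1.73513125e-01  9.84831358e-01 -6.22021264e-04 -6.61207570e-05] 0.08682867839106383 0.011
[[ 2.38478543e-04 -9.65165513e-01 -2.61639974e-01  7.15211593e-02]
 [ 9.99999948e-01  1.73342304e-04  2.72032271e-04  1.17754876e-03]
 [-2.17202891e-04 -2.61640026e-01  9.65165504e-01 -1.52398484e-01]
 [ 0.00000000e+00  0.00000000e+00  0.00000000e+00  1.00000000e+00]]
```

View pics/top0.png

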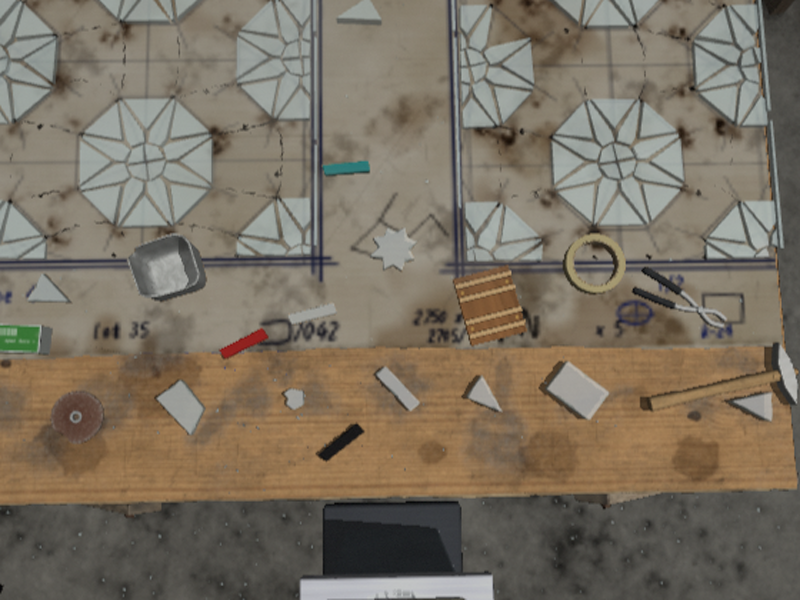

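View pics/scene0.png

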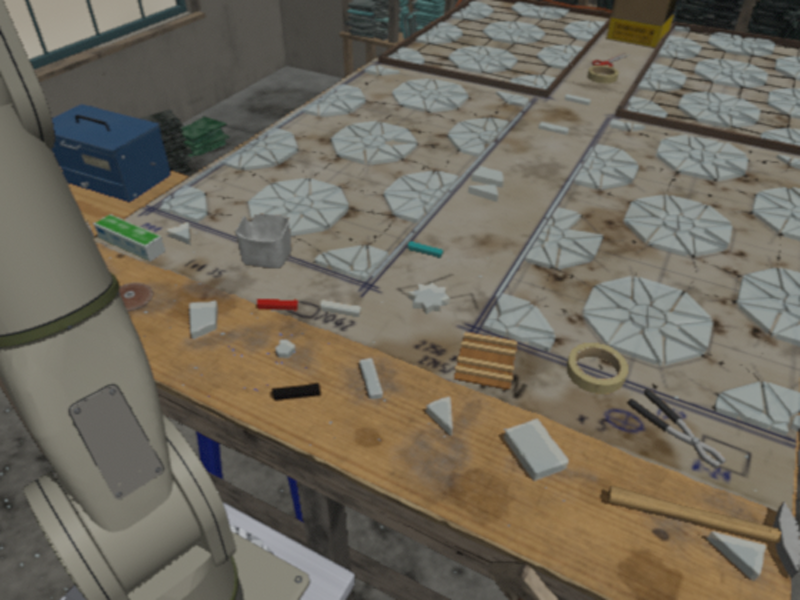

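The top view shows these candidates (pixels in the 800x600 view):
- **Big slab:** (575,390). The plain triangles at (483,393) and (755,405) are not it.
- **Small slab with the slanted end:** (182,406).
- **Strips:** pale bars at (397,389) and (312,312). The black (340,441), red (244,343) and turquoise (346,168) bars are decoys.
- **Board:** (490,305).
- **Star:** (393,248).

Next I'll make one composite close crop.

```bash
cat > h.py <<'E'
from bench import r
import numpy as np, cv2
from scipy.spatial.transform import Rotation as Ro
def world(u,v,c,z):
    R=np.array(c["R"]);t=np.array(c["t"]);d=R.T@np.linalg.solve(np.array(c["mtx"]),[u,v,1.]);o=-R.T@t
    return (o+d*(z-o[2])/d[2])[:2]
def wcam():
    s=r.read_state();c=r.camera("wrist");T=np.eye(4);T[:3,:3]=Ro.from_quat(s["eef_rot"]).as_matrix();T[:3,3]=s["ee_pos"]
    M=np.linalg.inv(T@np.array(c["hand_eye"]));c["R"]=M[:3,:3];c["t"]=M[:3,3];return c
def rect(pts): # minAreaRect -> centre, size, long-axis angle deg
    (c,(w,h),a)=cv2.minAreaRect(np.array(pts,np.float32)*1000)
    if w>h:w,h=h,w
    else:a+=90
    return np.round(np.array(c)/1000,4),round(w,1),round(h,1),round(((a+90-90))%180,1)
def go(x,y,z,yaw=None,yawy=None):
    "print turn then shift; yawy: wanted world angle (deg, mod 180) of the closing line"
    s=r.read_state();Q=Ro.from_quat(s["eef_rot"]).as_matrix();p=s["ee_pos"]
    a=np.degrees(np.arctan2(Q[1,1],Q[0,1]))
    d=0 if yawy is None else (yawy-a+90)%180-90
    tilt=Ro.from_matrix(Q.T@(Ro.from_euler('z',0).as_matrix())).as_matrix()[:,2]  # world z in tool
    Q2=Ro.from_euler('z',d,degrees=True).as_matrix()@Q
    w=Q2.T@(np.array([x,y,z])-p)/.03
    print("closing angle %.1f, joint7 %.2f; az total %.2f (alt %.2f); tiltfix ax %.2f ay %.2f"%(a,s["joint_positions"][6],-d/6,-(d-np.sign(d)*180)/6,*(np.degrees(np.cross([0,0,1],-tilt))[:2]/6)),"shift/30mm",np.round(w,2),"t",round(s["time"],1))
E
python3 - <<'E'
from h import *
c=r.camera("top");im=c["color"]
k=.7
tiles=[]
for n,(u,v),z in (("big",(575,390),.022),("small",(182,406),.020),("stripA",(397,389),.0135),("stripB",(312,312),.0135),("board",(490,305),.018),("star",(393,248),.02)):
    u,v=int(u*k),int(v*k);cr=im[v-30:v+30,u-35:u+35]
    tiles.append(cv2.resize(cr[:,:,::-1],None,fx=3.8,fy=3.8,interpolation=cv2.INTER_CUBIC))
    g=cr.astype(int);m=((g.min(2)>150)&(g.max(2)-g.min(2)<40)).astype(np.uint8)
    cs=cv2.findContours(m,0,1)[0]
    if n=="board":print(n,world(u,v,c,z));continue
    q=max(cs,key=cv2.contourArea).reshape(-1,2)+[u-35,v-30]
    print(n,rect([world(*p,c,z) for p in q]))
cv2.imwrite("pics/comp.png",np.vstack([np.hstack(tiles[:3]),np.hstack(tiles[3:])]))
E
```

```text
big (array([ 0.4476, -0.3102]), 55.4, 83.5, 51.7)
small (array([0.4337, 0.3487]), 43.0, 76.1, 43.2)
stripA (array([ 0.4555, -0.0083]), 17.7, 79.7, 42.6)
stripB (array([0.5856, 0.1362]), 13.7, 78.0, 103.9)
board [ 0.595099  -0.1676908]
star (array([ 0.6964, -0.0053]), 66.1, 70.0, 169.1)
```

View pics/comp.png

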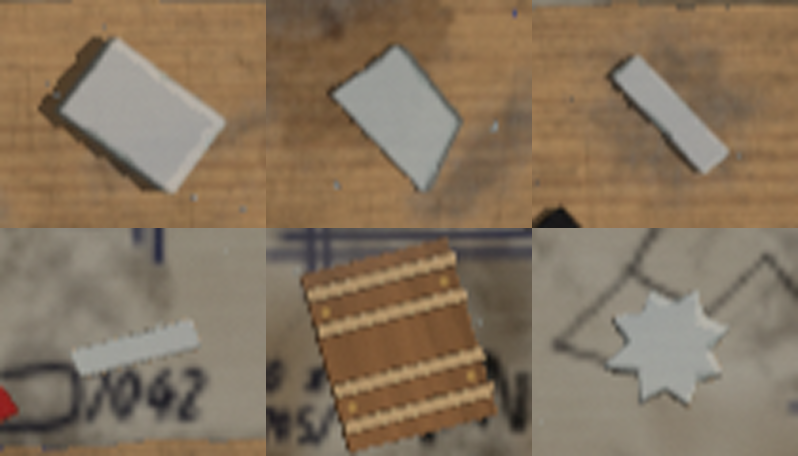

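The composite confirms the slabs. The big one is rectangular, and the small one has its slanted end at lower right of tile 2. The board's rib ends are at tile pixels (308,297)-(455,258) and (347,430)-(492,392). Next I'll plan the first reach.

Run:
```python
from h import *
c=r.camera("top")
P=[world(343-35+(a-266)/3.8,213-30+(b-228)/3.8,c,.018) for a,b in ((308,297),(455,258),(347,430),(492,392))]
P=np.array(P);d=P[1]-P[0]+P[3]-P[2];print("board",P.mean(0),"rib ang",np.degrees(np.arctan2(d[1],d[0]))%180,np.linalg.norm(d)/2,np.linalg.norm(P[0]-P[2]))
go(.45,.35,.2,yawy=-38.3)
print(r.read_state()["joint_positions"])
```

```text
board [ 0.59384467 -0.16865324] rib ang 103.92031768099842 0.09748766008539317 0.08886404545358513
closing angle 70.0, joint7 -0.09; az total -11.95 (alt 18.05); tiltfix ax -0.00 ay 0.00 shift/30mm [  1.32 -11.09   1.11] t 0.2
[-1.24456941  0.33247671 -0.0647167   1.46045669  0.02159919  1.34986905
 -0.08850438]
```

```bash
A='{"dx":-0.92,"dy":-0.43,"dz":0.1,"claw":-1}'; python3 -m crank '[{"dx":-0.92,"dy":-0.43,"dz":0.1,"claw":-1},{"dx":-0.92,"dy":-0.43,"dz":0.1,"claw":-1},{"dx":-0.92,"dy":-0.43,"dz":0.1,"claw":-1},{"dx":-0.92,"dy":-0.43,"dz":0.1,"claw":-1},{"dx":-0.92,"dy":-0.43,"dz":0.1,"claw":-1},{"dx":-0.92,"dy":-0.43,"dz":0.1,"claw":-1},{"dx":-0.92,"dy":-0.43,"dz":0.1,"claw":-1},{"dx":-0.92,"dy":-0.43,"dz":0.1,"claw":-1}]' 30
python3 -m crank '[{"dx":-0.92,"dy":-0.43,"dz":0.1,"claw":-1},{"dx":-0.92,"dy":-0.43,"dz":0.1,"claw":-1},{"dx":-0.92,"dy":-0.43,"dz":0.1,"claw":-1},{"claw":-1}]'
python3 - <<'E'
from h import *
print(r.read_state()["joint_positions"]);go(.45,-.3,.17)
E
```

```text
[-1.24456941  0.33247671 -0.0647167   1.46045669  0.02159919  1.34986905
 -0.08850438]
closing angle 70.0, joint7 -0.09; az total 0.00 (alt 0.00); tiltfix ax -0.00 ay 0.00 shift/30mm [-17.51 -25.1    2.12] t 0.2invalid input at $[0]: expected keys claw, dx, dy, dz, ax, ay, az
invalid input at $[0]: expected keys claw, dx, dy, dz, ax, ay, az
```

```bash
python3 -m crank '[{"claw":-1,"dx":-0.92,"dy":-0.43,"dz":0.1,"ax":0,"ay":0,"az":0},{"claw":-1,"dx":-0.92,"dy":-0.43,"dz":0.1,"ax":0,"ay":0,"az":0},{"claw":-1,"dx":-0.92,"dy":-0.43,"dz":0.1,"ax":0,"ay":0,"az":0},{"claw":-1,"dx":-0.92,"dy":-0.43,"dz":0.1,"ax":0,"ay":0,"az":0},{"claw":-1,"dx":-0.92,"dy":-0.43,"dz":0.1,"ax":0,"ay":0,"az":0},{"claw":-1,"dx":-0.92,"dy":-0.43,"dz":0.1,"ax":0,"ay":0,"az":0},{"claw":-1,"dx":-0.92,"dy":-0.43,"dz":0.1,"ax":0,"ay":0,"az":0},{"claw":-1,"dx":-0.92,"dy":-0.43,"dz":0.1,"ax":0,"ay":0,"az":0}]' 30
python3 -m crank '[{"claw":-1,"dx":-0.92,"dy":-0.43,"dz":0.1,"ax":0,"ay":0,"az":0},{"claw":-1,"dx":-0.92,"dy":-0.43,"dz":0.1,"ax":0,"ay":0,"az":0},{"claw":-1,"dx":-0.92,"dy":-0.43,"dz":0.1,"ax":0,"ay":0,"az":0},{"claw":-1,"dx":0,"dy":0,"dz":0,"ax":0,"ay":0,"az":0}]'
python3 - <<'E'
from h import *
print(r.read_state()["joint_positions"]);go(.45,-.3,.17)
E
```

```text
time: 0.92
ee_pos: [0.3867, 0.4137, 0.2095]
eef_rot: [0.173, 0.985, 0.0, 0.0]
ft_force: [1.2, 0.2, 0.4]
width: 0.0872
grip_force: 0.0
time: 1.25
ee_pos: [0.4551, 0.3442, 0.2001]
eef_rot: [0.178, 0.984, -0.001, 0.001]
ft_force: [0.5, -1.1, -0.0]
width: 0.0869
grip_force: 0.0
[-0.84126253  0.23083728  0.13030512  1.66313168 -0.02806599  1.25022424
  0.50806577]
closing angle 69.5, joint7 0.51; az total 0.00 (alt 0.00); tiltfix ax -0.02 ay 0.02 shift/30mm [ -7.35 -20.17   1.06] t 1.2
```

```bash
python3 -m crank '[{"claw":-1,"dx":0,"dy":0,"dz":0,"ax":0,"ay":0,"az":1},{"claw":-1,"dx":0,"dy":0,"dz":0,"ax":0,"ay":0,"az":1},{"claw":-1,"dx":0,"dy":0,"dz":0,"ax":0,"ay":0,"az":1},{"claw":-1,"dx":0,"dy":0,"dz":0,"ax":0,"ay":0,"az":1},{"claw":-1,"dx":0,"dy":0,"dz":0,"ax":0,"ay":0,"az":1},{"claw":-1,"dx":0,"dy":0,"dz":0,"ax":0,"ay":0,"az":1}]'
python3 -m crank '[{"claw":-1,"dx":0,"dy":0,"dz":0,"ax":0,"ay":0,"az":1},{"claw":-1,"dx":0,"dy":0,"dz":0,"ax":0,"ay":0,"az":1},{"claw":-1,"dx":0,"dy":0,"dz":0,"ax":0,"ay":0,"az":1},{"claw":-1,"dx":0,"dy":0,"dz":0,"ax":0,"ay":0,"az":1},{"claw":-1,"dx":0,"dy":0,"dz":0,"ax":0,"ay":0,"az":1},{"claw":-1,"dx":0,"dy":0,"dz":0,"ax":0,"ay":0,"az":1}]'
python3 -m crank '[{"claw":-1,"dx":0,"dy":0,"dz":0,"ax":0,"ay":0,"az":1},{"claw":-1,"dx":0,"dy":0,"dz":0,"ax":0,"ay":0,"az":1},{"claw":-1,"dx":0,"dy":0,"dz":0,"ax":0,"ay":0,"az":1},{"claw":-1,"dx":0,"dy":0,"dz":0,"ax":0,"ay":0,"az":1},{"claw":-1,"dx":0,"dy":0,"dz":0,"ax":0,"ay":0,"az":1},{"claw":-1,"dx":0,"dy":0,"dz":0,"ax":0,"ay":0,"az":1},{"claw":-1,"dx":0,"dy":0,"dz":0,"ax":0,"ay":0,"az":0}]'
python3 - <<'E'
from h import *
print(r.read_state()["joint_positions"]);go(.45,-.3,.17)
E
```

```text
time: 1.75
ee_pos: [0.4502, 0.3504, 0.2005]
eef_rot: [0.472, 0.882, -0.0, -0.0]
ft_force: [-0.7, -0.8, 0.8]
width: 0.0868
grip_force: 0.0
time: 2.25
ee_pos: [0.4502, 0.3504, 0.2005]
eef_rot: [0.721, 0.693, -0.0, -0.0]
ft_force: [-0.4, 0.0, -0.8]
width: 0.0871
grip_force: 0.0
time: 2.83
ee_pos: [0.4502, 0.3504, 0.2005]
eef_rot: [0.9, 0.436, -0.0, 0.0]
ft_force: [0.6, 0.9, -0.5]
width: 0.0875
grip_force: 0.0
[-1.02103703  0.23343786  0.32669532  1.6721191  -0.07835799  1.24899708
 -1.34562309]
closing angle -38.3, joint7 -1.35; az total 0.00 (alt 0.00); tiltfix ax -0.00 ay 0.00 shift/30mm [-17.03  13.42   1.02] t 2.8
```

```bash
python3 -m crank '[{"claw":-1,"dx":-0.85,"dy":0.67,"dz":0.05,"ax":0,"ay":0,"az":0},{"claw":-1,"dx":-0.85,"dy":0.67,"dz":0.05,"ax":0,"ay":0,"az":0},{"claw":-1,"dx":-0.85,"dy":0.67,"dz":0.05,"ax":0,"ay":0,"az":0},{"claw":-1,"dx":-0.85,"dy":0.67,"dz":0.05,"ax":0,"ay":0,"az":0},{"claw":-1,"dx":-0.85,"dy":0.67,"dz":0.05,"ax":0,"ay":0,"az":0},{"claw":-1,"dx":-0.85,"dy":0.67,"dz":0.05,"ax":0,"ay":0,"az":0},{"claw":-1,"dx":-0.85,"dy":0.67,"dz":0.05,"ax":0,"ay":0,"az":0}]'
python3 -m crank '[{"claw":-1,"dx":-0.85,"dy":0.67,"dz":0.05,"ax":0,"ay":0,"az":0},{"claw":-1,"dx":-0.85,"dy":0.67,"dz":0.05,"ax":0,"ay":0,"az":0},{"claw":-1,"dx":-0.85,"dy":0.67,"dz":0.05,"ax":0,"ay":0,"az":0},{"claw":-1,"dx":-0.85,"dy":0.67,"dz":0.05,"ax":0,"ay":0,"az":0},{"claw":-1,"dx":-0.85,"dy":0.67,"dz":0.05,"ax":0,"ay":0,"az":0},{"claw":-1,"dx":-0.85,"dy":0.67,"dz":0.05,"ax":0,"ay":0,"az":0},{"claw":-1,"dx":-0.85,"dy":0.67,"dz":0.05,"ax":0,"ay":0,"az":0}]'
python3 -m crank '[{"claw":-1,"dx":-0.85,"dy":0.67,"dz":0.05,"ax":0,"ay":0,"az":0},{"claw":-1,"dx":-0.85,"dy":0.67,"dz":0.05,"ax":0,"ay":0,"az":0},{"claw":-1,"dx":-0.85,"dy":0.67,"dz":0.05,"ax":0,"ay":0,"az":0},{"claw":-1,"dx":-0.85,"dy":0.67,"dz":0.05,"ax":0,"ay":0,"az":0},{"claw":-1,"dx":-0.85,"dy":0.67,"dz":0.05,"ax":0,"ay":0,"az":0},{"claw":-1,"dx":-0.85,"dy":0.67,"dz":0.05,"ax":0,"ay":0,"az":0},{"claw":-1,"dx":0,"dy":0,"dz":0,"ax":0,"ay":0,"az":0},{"claw":-1,"dx":0,"dy":0,"dz":0,"ax":0,"ay":0,"az":0}]'
python3 - <<'E'
from h import *
print(r.read_state()["joint_positions"]);go(.448,-.31,.17)
c=wcam();cv2.imwrite("pics/w1.png",cv2.resize(c["color"][:,:,::-1],(800,600),interpolation=cv2.INTER_CUBIC))
np.savez("w1.npz",mtx=c["mtx"],R=c["R"],t=c["t"])
E
```

```text
time: 3.42
ee_pos: [0.4512, 0.1216, 0.1901]
eef_rot: [0.898, 0.44, 0.0, -0.0]
ft_force: [0.5, -0.7, -0.0]
width: 0.087
grip_force: 0.0
time: 4.0
ee_pos: [0.4523, -0.1057, 0.1797]
eef_rot: [0.898, 0.44, 0.0, -0.0]
ft_force: [0.8, 0.9, -0.6]
width: 0.0872
grip_force: 0.0
time: 4.67
ee_pos: [0.4525, -0.301, 0.1702]
eef_rot: [0.899, 0.438, -0.001, 0.0]
ft_force: [0.2, 1.1, -0.7]
width: 0.0871
grip_force: 0.0
[-0.27163746  0.26514836  0.90262228  1.79986407 -0.22223659  1.18429265
  0.0352794 ]
closing angle -38.0, joint7 0.04; az total 0.00 (alt 0.00); tiltfix ax -0.00 ay 0.02 shift/30mm [-0.33  0.07  0.01] t 4.7
```

View pics/w1.png

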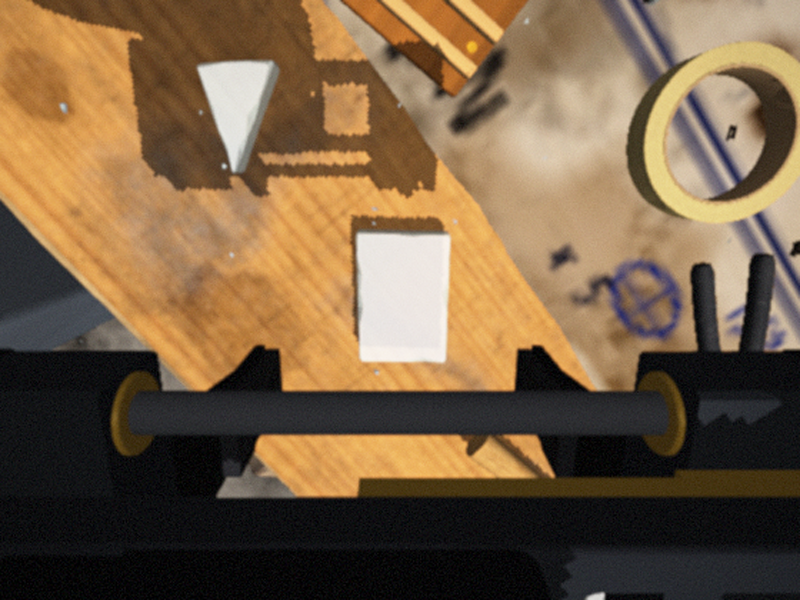

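The wrist view shows the big slab with corners at (357,232), (449,233), (445,361) and (361,361), nearly in line with the gripper and clear of the fingers.

Run:
```python
from h import *
c=dict(np.load("w1.npz"))
P=[world(a*.7,b*.7,c,.022) for a,b in ((357,232),(449,233),(445,361),(361,361))]
q=rect(P);print(np.round(P,4).tolist(),q,np.mean(P,0))
m=np.mean(P,0);go(m[0],m[1],.02,yawy=q[3]-90)
```

```text
[[0.454, -0.2561], [0.4998, -0.2927], [0.4457, -0.3615], [0.4003, -0.326]] (array([ 0.4499, -0.3089]), 58.6, 88.2, 52.0) [ 0.44993537 -0.30907165]
closing angle -37.9, joint7 0.03; az total 0.02 (alt -29.98); tiltfix ax -0.01 ay 0.00 shift/30mm [-0.32  0.12  5.01] t 4.7
```

```bash
python3 -m crank '[{"claw":-1,"dx":-0.1,"dy":0.04,"dz":0.84,"ax":0,"ay":0,"az":0},{"claw":-1,"dx":-0.1,"dy":0.04,"dz":0.84,"ax":0,"ay":0,"az":0},{"claw":-1,"dx":-0.12,"dy":0.04,"dz":0.84,"ax":0,"ay":0,"az":0},{"claw":-1,"dx":0,"dy":0,"dz":0.84,"ax":0,"ay":0,"az":0},{"claw":-1,"dx":0,"dy":0,"dz":0.84,"ax":0,"ay":0,"az":0},{"claw":-1,"dx":0,"dy":0,"dz":0.44,"ax":0,"ay":0,"az":0},{"claw":-1,"dx":0,"dy":0,"dz":0.43,"ax":0,"ay":0,"az":0},{"claw":-1,"dx":0,"dy":0,"dz":0,"ax":0,"ay":0,"az":0}]' 30
python3 -m crank '[{"claw":1,"dx":0,"dy":0,"dz":0,"ax":0,"ay":0,"az":0},{"claw":1,"dx":0,"dy":0,"dz":0,"ax":0,"ay":0,"az":0},{"claw":1,"dx":0,"dy":0,"dz":0,"ax":0,"ay":0,"az":0},{"claw":1,"dx":0,"dy":0,"dz":0,"ax":0,"ay":0,"az":0},{"claw":1,"dx":0,"dy":0,"dz":0,"ax":0,"ay":0,"az":0},{"claw":1,"dx":0,"dy":0,"dz":0,"ax":0,"ay":0,"az":0},{"claw":1,"dx":0,"dy":0,"dz":0,"ax":0,"ay":0,"az":0},{"claw":1,"dx":0,"dy":0,"dz":0,"ax":0,"ay":0,"az":0}]' 35
python3 -m crank '[{"claw":1,"dx":0,"dy":0,"dz":-0.5,"ax":0,"ay":0,"az":0},{"claw":1,"dx":0,"dy":0,"dz":-0.8,"ax":0,"ay":0,"az":0},{"claw":1,"dx":0,"dy":0,"dz":-0.8,"ax":0,"ay":0,"az":0},{"claw":1,"dx":0,"dy":0,"dz":-0.8,"ax":0,"ay":0,"az":0},{"claw":1,"dx":0,"dy":0,"dz":-0.3,"ax":0,"ay":0,"az":0},{"claw":1,"dx":0,"dy":0,"dz":0,"ax":0,"ay":0,"az":0}]'
python3 - <<'E'
from h import *
go(.594,-.169,.1,yawy=103.9)
E
```

```text
time: 5.38
ee_pos: [0.4499, -0.3074, 0.0168]
eef_rot: [0.898, 0.44, -0.001, -0.001]
ft_force: [-0.6, 0.6, -0.5]
width: 0.0867
grip_force: 0.0
time: 6.05
ee_pos: [0.4507, -0.309, 0.019]
eef_rot: [0.899, 0.438, 0.0, 0.0]
ft_force: [-0.6, 2.1, 6.8]
width: 0.0599
grip_force: 35.1
time: 6.55
ee_pos: [0.4513, -0.3093, 0.116]
eef_rot: [0.899, 0.439, 0.001, 0.001]
ft_force: [0.4, -0.6, -3.7]
width: 0.0593
grip_force: 35.0
closing angle -38.0, joint7 0.11; az total 6.35 (alt -23.65); tiltfix ax 0.03 ay -0.01 shift/30mm [ 5.74 -3.4   0.53] t 6.5
```

```bash
python3 -m crank '[{"claw":1,"dx":0,"dy":0,"dz":0,"ax":0,"ay":0,"az":0.85},{"claw":1,"dx":0,"dy":0,"dz":0,"ax":0,"ay":0,"az":0.85},{"claw":1,"dx":0,"dy":0,"dz":0,"ax":0,"ay":0,"az":0.85},{"claw":1,"dx":0,"dy":0,"dz":0,"ax":0,"ay":0,"az":0.85},{"claw":1,"dx":0,"dy":0,"dz":0,"ax":0,"ay":0,"az":0.85},{"claw":1,"dx":0,"dy":0,"dz":0,"ax":0,"ay":0,"az":0.85},{"claw":1,"dx":0,"dy":0,"dz":0,"ax":0,"ay":0,"az":0.85},{"claw":1,"dx":0,"dy":0,"dz":0,"ax":0,"ay":0,"az":0.85}]'
python3 -m crank '[{"claw":1,"dx":0,"dy":0,"dz":0,"ax":0,"ay":0,"az":0},{"claw":1,"dx":0,"dy":0,"dz":0,"ax":0,"ay":0,"az":0}]'
python3 - <<'E'
from h import *
go(.594,-.169,.08,yawy=101)
go(.594,-.169,.08)
E
```

```text
time: 7.22
ee_pos: [0.4496, -0.3083, 0.1126]
eef_rot: [0.995, 0.096, -0.001, -0.0]
ft_force: [-0.0, -0.1, -3.1]
width: 0.0595
grip_force: 35.0
time: 7.38
ee_pos: [0.4497, -0.3085, 0.1131]
eef_rot: [0.995, 0.099, -0.001, -0.0]
ft_force: [0.4, -0.1, -3.0]
width: 0.0598
grip_force: 35.0
closing angle -78.6, joint7 -0.52; az total 0.06 (alt -29.94); tiltfix ax -0.01 ay 0.02 shift/30mm [ 5.61 -3.65  1.09] t 7.4
closing angle -78.6, joint7 -0.52; az total 0.00 (alt 0.00); tiltfix ax -0.01 ay 0.02 shift/30mm [ 5.63 -3.61  1.09] t 7.4
```

```bash
python3 -m crank '[{"claw":1,"dx":0.8,"dy":-0.52,"dz":0,"ax":0,"ay":0,"az":0},{"claw":1,"dx":0.8,"dy":-0.52,"dz":0,"ax":0,"ay":0,"az":0},{"claw":1,"dx":0.8,"dy":-0.52,"dz":0,"ax":0,"ay":0,"az":0},{"claw":1,"dx":0.8,"dy":-0.52,"dz":0,"ax":0,"ay":0,"az":0},{"claw":1,"dx":0.8,"dy":-0.52,"dz":0,"ax":0,"ay":0,"az":0},{"claw":1,"dx":0.8,"dy":-0.52,"dz":0,"ax":0,"ay":0,"az":0},{"claw":1,"dx":0.8,"dy":-0.5,"dz":0,"ax":0,"ay":0,"az":0},{"claw":1,"dx":0,"dy":0,"dz":0,"ax":0,"ay":0,"az":0}]'
python3 -m crank '[{"claw":1,"dx":0,"dy":0,"dz":0,"ax":0,"ay":0,"az":0},{"claw":1,"dx":0,"dy":0,"dz":0,"ax":0,"ay":0,"az":0}]'
python3 - <<'E'
from h import *
go(.594,-.169,.037)
c=wcam();cv2.imwrite("pics/w2.png",cv2.resize(c["color"][:,:,::-1],(800,600),interpolation=cv2.INTER_CUBIC))
np.savez("w2.npz",mtx=c["mtx"],R=c["R"],t=c["t"])
E
```

```text
time: 8.05
ee_pos: [0.5979, -0.1632, 0.113]
eef_rot: [0.995, 0.103, 0.0, -0.001]
ft_force: [0.1, 1.1, -2.6]
width: 0.0599
grip_force: 35.0
time: 8.22
ee_pos: [0.5932, -0.1703, 0.1137]
eef_rot: [0.995, 0.098, -0.001, 0.0]
ft_force: [0.4, -1.6, -3.0]
width: 0.0597
grip_force: 35.0
closing angle -78.7, joint7 -0.81; az total 0.00 (alt 0.00); tiltfix ax 0.00 ay 0.01 shift/30mm [ 0.04 -0.04  2.56] t 8.2
```

View pics/w2.png

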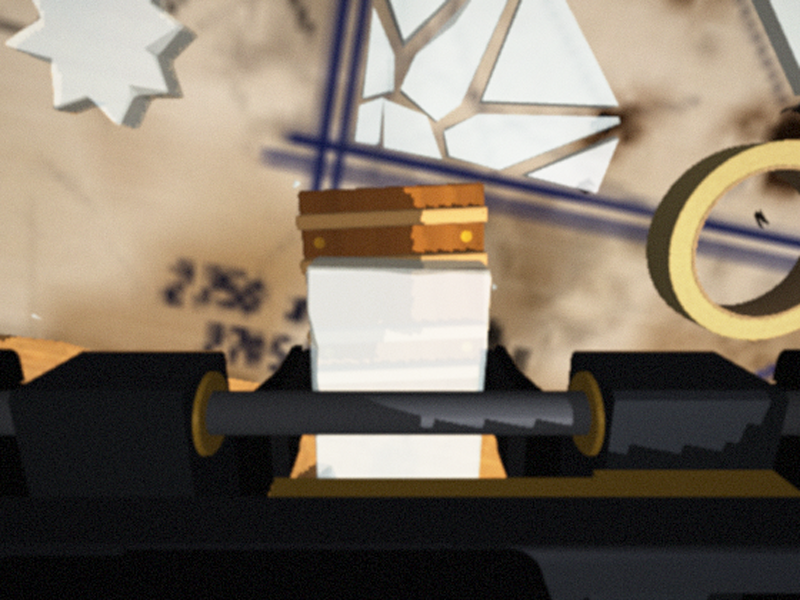

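The held slab's far edge runs (308,265)-(490,265). The board's outer rib runs (297,222)-(487,215) with top height 18 mm.

Run:
```python
from h import *
c=dict(np.load("w2.npz"));p=r.read_state()["ee_pos"]
a,b=[world(u*.7,v*.7,c,.018) for u,v in ((297,223),(487,215))]
d=(a-b)/np.linalg.norm(a-b);n=np.array([d[1],-d[0]]); ang=np.degrees(np.arctan2(d[1],d[0]))
ctr=(a+b)/2-.044*n;print("rib",a,b,np.linalg.norm(a-b),ang,"n",n,"centre",ctr)
s=[world(u*.7,v*.7,c,.1165) for u,v in ((308,265),(490,265))]
print("slab end",s,"dist from TCP",(np.mean(s,0)-p[:2])@n,(np.mean(s,0)-p[:2])@d)
```

```text
rib [ 0.62863112 -0.10843128] [ 0.65211367 -0.20476162] 0.0991512172030441 103.69985793377471 n [0.97154971 0.23683574] centre [ 0.59762421 -0.16701722]
slab end [array([ 0.63006513, -0.13234054]), array([ 0.64158223, -0.18989291])] dist from TCP 0.043894741376855916 -0.0007397811855208854
```

```bash
python3 -m crank '[{"claw":1,"dx":0.14,"dy":-0.04,"dz":0.6,"ax":0,"ay":0,"az":0},{"claw":1,"dx":0,"dy":0,"dz":0.6,"ax":0,"ay":0,"az":0},{"claw":1,"dx":0,"dy":0,"dz":0.5,"ax":0,"ay":0,"az":0},{"claw":1,"dx":0,"dy":0,"dz":0.4,"ax":0,"ay":0,"az":0},{"claw":1,"dx":0,"dy":0,"dz":0.25,"ax":0,"ay":0,"az":0},{"claw":1,"dx":0,"dy":0,"dz":0.15,"ax":0,"ay":0,"az":0},{"claw":1,"dx":0,"dy":0,"dz":0,"ax":0,"ay":0,"az":0},{"claw":1,"dx":0,"dy":0,"dz":0,"ax":0,"ay":0,"az":0}]'
python3 -m crank '[{"claw":1,"dx":0,"dy":0,"dz":0.05,"ax":0,"ay":0,"az":0},{"claw":1,"dx":0,"dy":0,"dz":0,"ax":0,"ay":0,"az":0}]'
```

```text
time: 8.93
ee_pos: [0.598, -0.168, 0.0398]
eef_rot: [0.995, 0.098, 0.0, 0.0]
ft_force: [0.5, -0.6, -1.6]
width: 0.0602
grip_force: 35.0
time: 9.1
ee_pos: [0.5983, -0.1677, 0.0384]
eef_rot: [0.995, 0.098, 0.0, 0.0]
ft_force: [-0.3, 0.8, -2.7]
width: 0.06
grip_force: 35.0
```

```bash
python3 -m crank '[{"claw":1,"dx":0,"dy":0,"dz":0.05,"ax":0,"ay":0,"az":0},{"claw":1,"dx":0,"dy":0,"dz":0,"ax":0,"ay":0,"az":0}]';python3 -m crank '[{"claw":1,"dx":0,"dy":0,"dz":0.05,"ax":0,"ay":0,"az":0},{"claw":1,"dx":0,"dy":0,"dz":0,"ax":0,"ay":0,"az":0}]'
```

```text
time: 9.27
ee_pos: [0.5984, -0.1678, 0.0371]
eef_rot: [0.995, 0.098, 0.001, 0.0]
ft_force: [-1.3, -0.2, 2.5]
width: 0.0598
grip_force: 35.0
time: 9.43
ee_pos: [0.5983, -0.1678, 0.0369]
eef_rot: [0.995, 0.098, 0.001, -0.001]
ft_force: [-7.6, 3.7, 18.3]
width: 0.0595
grip_force: 35.1
```

Contact made. I'll release and rise, then move toward strip A at (0.455,-0.008), long axis 42.6°.

```bash
python3 -m crank '[{"claw":1,"dx":0,"dy":0,"dz":-0.06,"ax":0,"ay":0,"az":0},{"claw":-1,"dx":0,"dy":0,"dz":0,"ax":0,"ay":0,"az":0},{"claw":-1,"dx":0,"dy":0,"dz":0,"ax":0,"ay":0,"az":0},{"claw":-1,"dx":0,"dy":0,"dz":0,"ax":0,"ay":0,"az":0},{"claw":-1,"dx":0,"dy":0,"dz":0,"ax":0,"ay":0,"az":0},{"claw":-1,"dx":0,"dy":0,"dz":0,"ax":0,"ay":0,"az":0},{"claw":-1,"dx":0,"dy":0,"dz":0,"ax":0,"ay":0,"az":0}]'
python3 -m crank '[{"claw":-1,"dx":0,"dy":0,"dz":-0.8,"ax":0,"ay":0,"az":0},{"claw":-1,"dx":0,"dy":0,"dz":-0.8,"ax":0,"ay":0,"az":0},{"claw":-1,"dx":0,"dy":0,"dz":-0.8,"ax":0,"ay":0,"az":0},{"claw":-1,"dx":0,"dy":0,"dz":-0.8,"ax":0,"ay":0,"az":0},{"claw":-1,"dx":0,"dy":0,"dz":-0.8,"ax":0,"ay":0,"az":0},{"claw":-1,"dx":0,"dy":0,"dz":-0.8,"ax":0,"ay":0,"az":0},{"claw":-1,"dx":0,"dy":0,"dz":0,"ax":0,"ay":0,"az":0},{"claw":-1,"dx":0,"dy":0,"dz":0,"ax":0,"ay":0,"az":0}]'
python3 - <<'E'
from h import *
c=wcam();cv2.imwrite("pics/w3.png",cv2.resize(c["color"][:,:,::-1],(800,600),interpolation=cv2.INTER_CUBIC))
np.savez("w3.npz",mtx=c["mtx"],R=c["R"],t=c["t"])
go(.4555,-.008,.17,yawy=42.6-90)
E
```

```text
time: 10.02
ee_pos: [0.5979, -0.1677, 0.0366]
eef_rot: [0.995, 0.098, -0.0, -0.0]
ft_force: [0.8, -0.4, 0.0]
width: 0.0854
grip_force: 0.0
time: 10.68
ee_pos: [0.5985, -0.168, 0.1818]
eef_rot: [0.995, 0.098, 0.001, 0.0]
ft_force: [0.3, 0.0, -0.2]
width: 0.0867
grip_force: 0.0
closing angle -78.8, joint7 -0.85; az total -5.23 (alt 24.77); tiltfix ax -0.00 ay -0.00 shift/30mm [ 0.11 -7.13  0.36] t 10.7
```

View pics/w3.png

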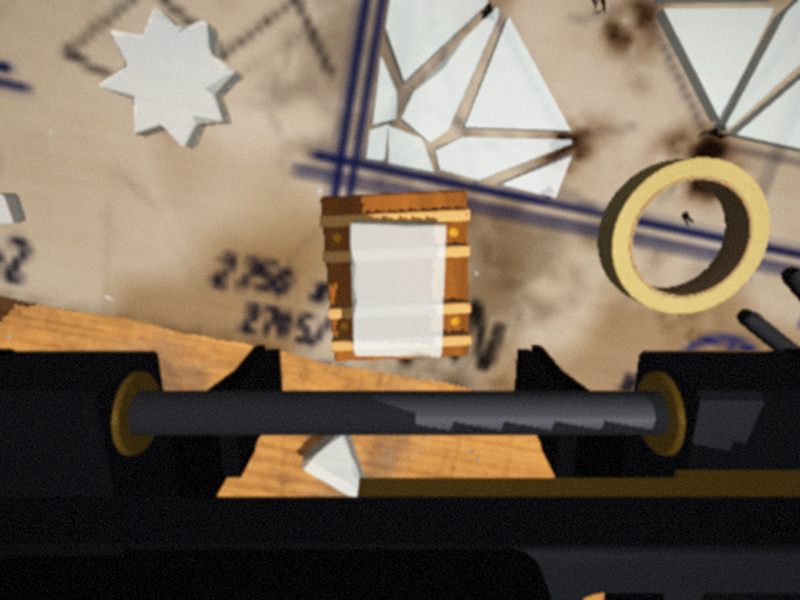

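The slab now lies on the ribs, with corners at (350,223), (447,224), (443,357) and (354,355). The outer ribs run (322,217)-(470,214) and (332,349)-(470,345).

```bash
python3 - <<'E'
from h import *
c=dict(np.load("w3.npz"))
R=np.array([world(u*.7,v*.7,c,.018) for u,v in ((322,217),(470,214),(332,349),(470,345))])
S=np.array([world(u*.7,v*.7,c,.040) for u,v in ((350,223),(447,224),(443,357),(354,355))])
print("ribs",R.mean(0),"slab",S.mean(0),rect(S), "rib dir",np.degrees(np.arctan2(*(R[0]-R[1]+R[2]-R[3])[::-1])))
print(np.linalg.norm(R[0]-R[1]),np.linalg.norm(R[2]-R[3]),np.linalg.norm(R[0]-R[2]))
E
python3 -m crank '[{"claw":-1,"dx":0,"dy":0,"dz":0,"ax":0,"ay":0,"az":-0.88},{"claw":-1,"dx":0,"dy":0,"dz":0,"ax":0,"ay":0,"az":-0.87},{"claw":-1,"dx":0,"dy":0,"dz":0,"ax":0,"ay":0,"az":-0.87},{"claw":-1,"dx":0,"dy":0,"dz":0,"ax":0,"ay":0,"az":-0.87},{"claw":-1,"dx":0,"dy":0,"dz":0,"ax":0,"ay":0,"az":-0.87},{"claw":-1,"dx":0,"dy":0,"dz":0,"ax":0,"ay":0,"az":-0.87}]'
python3 -m crank '[{"claw":-1,"dx":0,"dy":-0.85,"dz":0.05,"ax":0,"ay":0,"az":0},{"claw":-1,"dx":0,"dy":-0.85,"dz":0.05,"ax":0,"ay":0,"az":0},{"claw":-1,"dx":0,"dy":-0.85,"dz":0.05,"ax":0,"ay":0,"az":0},{"claw":-1,"dx":0,"dy":-0.85,"dz":0.05,"ax":0,"ay":0,"az":0},{"claw":-1,"dx":0,"dy":-0.85,"dz":0.05,"ax":0,"ay":0,"az":0},{"claw":-1,"dx":0,"dy":-0.85,"dz":0.05,"ax":0,"ay":0,"az":0},{"claw":-1,"dx":0,"dy":-0.85,"dz":0.05,"ax":0,"ay":0,"az":0},{"claw":-1,"dx":0,"dy":-0.85,"dz":0.05,"ax":0,"ay":0,"az":0}]'
python3 -m crank '[{"claw":-1,"dx":0,"dy":-0.3,"dz":0,"ax":0,"ay":0,"az":0},{"claw":-1,"dx":0,"dy":0,"dz":0,"ax":0,"ay":0,"az":0},{"claw":-1,"dx":0,"dy":0,"dz":0,"ax":0,"ay":0,"az":0}]'
python3 - <<'E'
from h import *
c=wcam();cv2.imwrite("pics/w4.png",cv2.resize(c["color"][:,:,::-1],(800,600),interpolation=cv2.INTER_CUBIC))
np.savez("w4.npz",mtx=c["mtx"],R=c["R"],t=c["t"])
E
```

```text
ribs [ 0.59735802 -0.16770571] slab [ 0.59678241 -0.1677797 ] (array([ 0.5966, -0.1677]), 60.2, 88.7, 11.1) rib dir 102.68741315444122
0.09823551688176108 0.0986996416856068 0.09341682842977182
time: 11.23
ee_pos: [0.5972, -0.1674, 0.1792]
eef_rot: [0.931, 0.365, -0.001, -0.001]
ft_force: [-0.3, 0.8, -0.2]
width: 0.0869
grip_force: 0.0
time: 11.9
ee_pos: [0.4582, -0.0166, 0.1675]
eef_rot: [0.932, 0.364, -0.001, 0.0]
ft_force: [0.4, -0.2, -0.8]
width: 0.087
grip_force: 0.0
time: 12.15
ee_pos: [0.4534, -0.0105, 0.1682]
eef_rot: [0.931, 0.364, -0.0, -0.0]
ft_force: [0.9, -0.2, -0.5]
width: 0.087
grip_force: 0.0
```

View pics/w4.png

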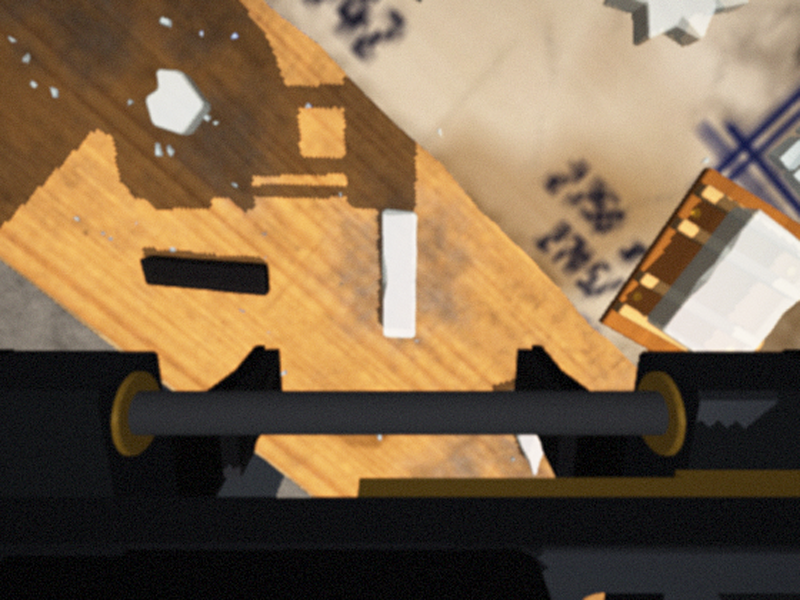

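Big slab is centred. Strip A's corners are (382,210), (417,211), (415,336) and (384,336), in line with the gripper.

Run:
```python
from h import *
c=dict(np.load("w4.npz"))
S=np.array([world(u*.7,v*.7,c,.013) for u,v in ((382,210),(417,211),(415,336),(384,336))])
q=rect(S);print(q,S.mean(0));m=S.mean(0);go(m[0],m[1],.017,yawy=q[3]-90)
```

```text
(array([ 0.4587, -0.0062]), 22.5, 85.7, 42.7) [ 0.45855668 -0.00632493]
closing angle -47.4, joint7 -0.92; az total -0.02 (alt 29.98); tiltfix ax -0.00 ay 0.00 shift/30mm [ 0.23 -0.01  5.05] t 12.2
```

```bash
python3 -m crank '[{"claw":-0.4,"dx":0.12,"dy":0,"dz":0.84,"ax":0,"ay":0,"az":0},{"claw":-0.4,"dx":0.11,"dy":0,"dz":0.84,"ax":0,"ay":0,"az":0},{"claw":-0.4,"dx":0,"dy":0,"dz":0.84,"ax":0,"ay":0,"az":0},{"claw":-0.4,"dx":0,"dy":0,"dz":0.84,"ax":0,"ay":0,"az":0},{"claw":-0.4,"dx":0,"dy":0,"dz":0.84,"ax":0,"ay":0,"az":0},{"claw":-0.4,"dx":0,"dy":0,"dz":0.5,"ax":0,"ay":0,"az":0},{"claw":-0.4,"dx":0,"dy":0,"dz":0.4,"ax":0,"ay":0,"az":0},{"claw":-0.4,"dx":0,"dy":0,"dz":0,"ax":0,"ay":0,"az":0}]' 20
python3 -m crank '[{"claw":1,"dx":0,"dy":0,"dz":0,"ax":0,"ay":0,"az":0},{"claw":1,"dx":0,"dy":0,"dz":0,"ax":0,"ay":0,"az":0},{"claw":1,"dx":0,"dy":0,"dz":0,"ax":0,"ay":0,"az":0},{"claw":1,"dx":0,"dy":0,"dz":0,"ax":0,"ay":0,"az":0},{"claw":1,"dx":0,"dy":0,"dz":0,"ax":0,"ay":0,"az":0},{"claw":1,"dx":0,"dy":0,"dz":0,"ax":0,"ay":0,"az":0},{"claw":1,"dx":0,"dy":0,"dz":0,"ax":0,"ay":0,"az":0},{"claw":1,"dx":0,"dy":0,"dz":0,"ax":0,"ay":0,"az":0}]'
python3 - <<'E'
from h import *
s=r.read_state();print(s["ee_pos"])
E
python3 -m crank '[{"claw":1,"dx":0,"dy":0,"dz":-0.5,"ax":0,"ay":0,"az":0},{"claw":1,"dx":0,"dy":0,"dz":-0.8,"ax":0,"ay":0,"az":0},{"claw":1,"dx":0,"dy":0,"dz":-0.8,"ax":0,"ay":0,"az":0},{"claw":1,"dx":0,"dy":0,"dz":-0.8,"ax":0,"ay":0,"az":0},{"claw":1,"dx":0,"dy":0,"dz":-0.7,"ax":0,"ay":0,"az":0},{"claw":1,"dx":0,"dy":0,"dz":0,"ax":0,"ay":0,"az":0},{"claw":1,"dx":0,"dy":0,"dz":0,"ax":0,"ay":0,"az":0}]'
python3 - <<'E'
from h import *
go(.623,-.1615,.1,yawy=11)
print(r.read_state()["joint_positions"])
E
```

```text
time: 12.87
ee_pos: [0.4577, -0.008, 0.0134]
eef_rot: [0.932, 0.363, -0.002, 0.001]
ft_force: [0.0, -0.7, 0.1]
width: 0.0615
grip_force: 0.0
time: 13.53
ee_pos: [0.459, -0.0061, 0.016]
eef_rot: [0.932, 0.363, 0.0, -0.0]
ft_force: [-0.5, -0.4, 3.3]
width: 0.0223
grip_force: 20.0
[ 0.4589722  -0.00605307  0.01595001]
time: 14.12
ee_pos: [0.4593, -0.0057, 0.1244]
eef_rot: [0.932, 0.363, 0.001, -0.001]
ft_force: [0.8, 0.7, -1.3]
width: 0.0226
grip_force: 19.9
closing angle -47.4, joint7 -0.85; az total -9.73 (alt 20.27); tiltfix ax -0.00 ay -0.03 shift/30mm [-6.14  4.37  0.79] t 14.1
[-0.94526455  0.05268401  0.89669869  2.05468357 -0.0494659   1.05259807
 -0.85169109]
```

```bash
python3 -m crank '[{"claw":1,"dx":0,"dy":0,"dz":0,"ax":0,"ay":0,"az":-0.97},{"claw":1,"dx":0,"dy":0,"dz":0,"ax":0,"ay":0,"az":-0.97},{"claw":1,"dx":0,"dy":0,"dz":0,"ax":0,"ay":0,"az":-0.97},{"claw":1,"dx":0,"dy":0,"dz":0,"ax":0,"ay":0,"az":-0.97},{"claw":1,"dx":0,"dy":0,"dz":0,"ax":0,"ay":0,"az":-0.97}]'
python3 -m crank '[{"claw":1,"dx":0,"dy":0,"dz":0,"ax":0,"ay":0,"az":-0.97},{"claw":1,"dx":0,"dy":0,"dz":0,"ax":0,"ay":0,"az":-0.97},{"claw":1,"dx":0,"dy":0,"dz":0,"ax":0,"ay":0,"az":-0.97},{"claw":1,"dx":0,"dy":0,"dz":0,"ax":0,"ay":0,"az":-0.97},{"claw":1,"dx":0,"dy":0,"dz":0,"ax":0,"ay":0,"az":-0.97}]'
python3 -m crank '[{"claw":1,"dx":-0.77,"dy":0.55,"dz":0,"ax":0,"ay":0,"az":0},{"claw":1,"dx":-0.77,"dy":0.55,"dz":0,"ax":0,"ay":0,"az":0},{"claw":1,"dx":-0.77,"dy":0.55,"dz":0,"ax":0,"ay":0,"az":0},{"claw":1,"dx":-0.77,"dy":0.55,"dz":0,"ax":0,"ay":0,"az":0},{"claw":1,"dx":-0.77,"dy":0.55,"dz":0,"ax":0,"ay":0,"az":0},{"claw":1,"dx":-0.77,"dy":0.55,"dz":0,"ax":0,"ay":0,"az":0},{"claw":1,"dx":-0.77,"dy":0.55,"dz":0,"ax":0,"ay":0,"az":0},{"claw":1,"dx":-0.77,"dy":0.55,"dz":0,"ax":0,"ay":0,"az":0}]'
python3 -m crank '[{"claw":1,"dx":0,"dy":0,"dz":0,"ax":0,"ay":0,"az":0},{"claw":1,"dx":0,"dy":0,"dz":0,"ax":0,"ay":0,"az":0}]'
python3 - <<'E'
from h import *
go(.623,-.1615,.0565,yawy=11)
c=wcam();cv2.imwrite("pics/w5.png",cv2.resize(c["color"][:,:,::-1],(800,600),interpolation=cv2.INTER_CUBIC))
np.savez("w5.npz",mtx=c["mtx"],R=c["R"],t=c["t"])
E
```

```text
time: 14.53
ee_pos: [0.4579, -0.0063, 0.1224]
eef_rot: [0.809, 0.588, -0.001, -0.0]
ft_force: [0.3, 0.2, -0.5]
width: 0.0223
grip_force: 19.9
time: 14.95
ee_pos: [0.4579, -0.0063, 0.1224]
eef_rot: [0.636, 0.772, -0.001, -0.001]
ft_force: [0.3, 0.1, -0.7]
width: 0.0221
grip_force: 19.9
time: 15.62
ee_pos: [0.6231, -0.1639, 0.1212]
eef_rot: [0.637, 0.771, -0.001, -0.001]
ft_force: [1.2, -0.4, 0.0]
width: 0.0219
grip_force: 19.9
time: 15.78
ee_pos: [0.6223, -0.1648, 0.1213]
eef_rot: [0.638, 0.77, -0.001, -0.001]
ft_force: [-0.5, -0.2, -1.4]
width: 0.0219
grip_force: 19.9
closing angle 10.7, joint7 0.69; az total -0.06 (alt 29.94); tiltfix ax -0.03 ay 0.01 shift/30mm [0.1  0.05 2.16] t 15.8
```

View pics/w5.png

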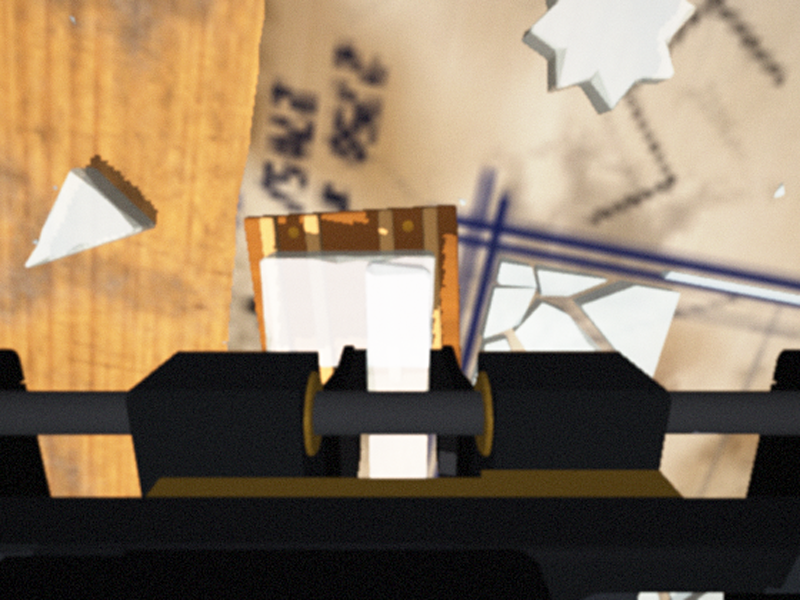

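The strip is held square over the slab's far end, with its tip at (398,265). I'll lower it.

```bash
python3 -m crank '[{"claw":1,"dx":0.1,"dy":0.05,"dz":0.6,"ax":0,"ay":0,"az":0},{"claw":1,"dx":0,"dy":0,"dz":0.6,"ax":0,"ay":0,"az":0},{"claw":1,"dx":0,"dy":0,"dz":0.5,"ax":0,"ay":0,"az":0},{"claw":1,"dx":0,"dy":0,"dz":0.25,"ax":0,"ay":0,"az":0},{"claw":1,"dx":0,"dy":0,"dz":0.14,"ax":0,"ay":0,"az":0},{"claw":1,"dx":0,"dy":0,"dz":0,"ax":0,"ay":0,"az":0},{"claw":1,"dx":0,"dy":0,"dz":0,"ax":0,"ay":0,"az":0}]'
python3 -m crank '[{"claw":1,"dx":0,"dy":0,"dz":0.04,"ax":0,"ay":0,"az":0},{"claw":1,"dx":0,"dy":0,"dz":0,"ax":0,"ay":0,"az":0}]'
python3 -m crank '[{"claw":1,"dx":0,"dy":0,"dz":0.04,"ax":0,"ay":0,"az":0},{"claw":1,"dx":0,"dy":0,"dz":0,"ax":0,"ay":0,"az":0}]'
```

```text
time: 16.42
ee_pos: [0.6241, -0.1599, 0.0615]
eef_rot: [0.637, 0.77, 0.0, 0.0]
ft_force: [0.1, 0.6, -0.2]
width: 0.0224
grip_force: 19.9
time: 16.58
ee_pos: [0.6244, -0.1599, 0.0605]
eef_rot: [0.637, 0.77, 0.0, 0.0]
ft_force: [1.0, -0.2, -1.0]
width: 0.022
grip_force: 19.9
time: 16.75
ee_pos: [0.6241, -0.1598, 0.0588]
eef_rot: [0.637, 0.77, 0.0, 0.0]
ft_force: [-0.2, 1.0, -1.2]
width: 0.022
grip_force: 19.9
```

```bash
python3 -m crank '[{"claw":1,"dx":0,"dy":0,"dz":0.05,"ax":0,"ay":0,"az":0},{"claw":1,"dx":0,"dy":0,"dz":0,"ax":0,"ay":0,"az":0}]'
python3 -m crank '[{"claw":1,"dx":0,"dy":0,"dz":0.03,"ax":0,"ay":0,"az":0},{"claw":1,"dx":0,"dy":0,"dz":0,"ax":0,"ay":0,"az":0}]'
python3 -m crank '[{"claw":1,"dx":0,"dy":0,"dz":0.03,"ax":0,"ay":0,"az":0},{"claw":1,"dx":0,"dy":0,"dz":0,"ax":0,"ay":0,"az":0}]'
```

```text
time: 16.92
ee_pos: [0.6239, -0.1597, 0.0569]
eef_rot: [0.637, 0.77, 0.0, -0.0]
ft_force: [-0.2, 0.6, -0.6]
width: 0.0219
grip_force: 19.9
time: 17.08
ee_pos: [0.624, -0.1598, 0.0561]
eef_rot: [0.637, 0.77, 0.0, -0.0]
ft_force: [0.1, 0.8, -1.3]
width: 0.0218
grip_force: 19.9
time: 17.25
ee_pos: [0.624, -0.1598, 0.056]
eef_rot: [0.637, 0.77, 0.0, -0.0]
ft_force: [-2.3, 0.7, 6.7]
width: 0.0224
grip_force: 20.1
```

```bash
python3 -m crank '[{"claw":0.08,"dx":0,"dy":0,"dz":-0.03,"ax":0,"ay":0,"az":0},{"claw":0.08,"dx":0,"dy":0,"dz":0,"ax":0,"ay":0,"az":0},{"claw":0.08,"dx":0,"dy":0,"dz":0,"ax":0,"ay":0,"az":0},{"claw":0.08,"dx":0,"dy":0,"dz":0,"ax":0,"ay":0,"az":0},{"claw":0.08,"dx":0,"dy":0,"dz":0,"ax":0,"ay":0,"az":0}]'
python3 -m crank '[{"claw":0.08,"dx":0,"dy":0,"dz":-0.4,"ax":0,"ay":0,"az":0},{"claw":0.08,"dx":0,"dy":0,"dz":-0.8,"ax":0,"ay":0,"az":0},{"claw":0.08,"dx":0,"dy":0,"dz":-0.8,"ax":0,"ay":0,"az":0},{"claw":-0.4,"dx":0,"dy":0,"dz":-0.8,"ax":0,"ay":0,"az":0},{"claw":-0.4,"dx":0,"dy":0,"dz":-0.8,"ax":0,"ay":0,"az":0},{"claw":-0.4,"dx":0,"dy":0,"dz":-0.3,"ax":0,"ay":0,"az":0},{"claw":-0.4,"dx":0,"dy":0,"dz":0,"ax":0,"ay":0,"az":0},{"claw":-0.4,"dx":0,"dy":0,"dz":0,"ax":0,"ay":0,"az":0}]'
python3 - <<'E'
from h import *
c=wcam();cv2.imwrite("pics/w6.png",cv2.resize(c["color"][:,:,::-1],(800,600),interpolation=cv2.INTER_CUBIC))
np.savez("w6.npz",mtx=c["mtx"],R=c["R"],t=c["t"])
go(.586,.137,.17,yawy=13.9)
E
```

```text
time: 17.67
ee_pos: [0.6239, -0.1598, 0.0561]
eef_rot: [0.637, 0.77, -0.0, -0.0]
ft_force: [-0.3, 0.6, -0.4]
width: 0.039
grip_force: 0.0
time: 18.33
ee_pos: [0.624, -0.1597, 0.1731]
eef_rot: [0.637, 0.771, 0.0, 0.0]
ft_force: [-0.6, 0.7, -0.8]
width: 0.059
grip_force: 0.0
closing angle 10.8, joint7 0.66; az total -0.52 (alt 29.48); tiltfix ax -0.01 ay -0.01 shift/30mm [9.89 1.16 0.08] t 18.4
```

View pics/w6.png

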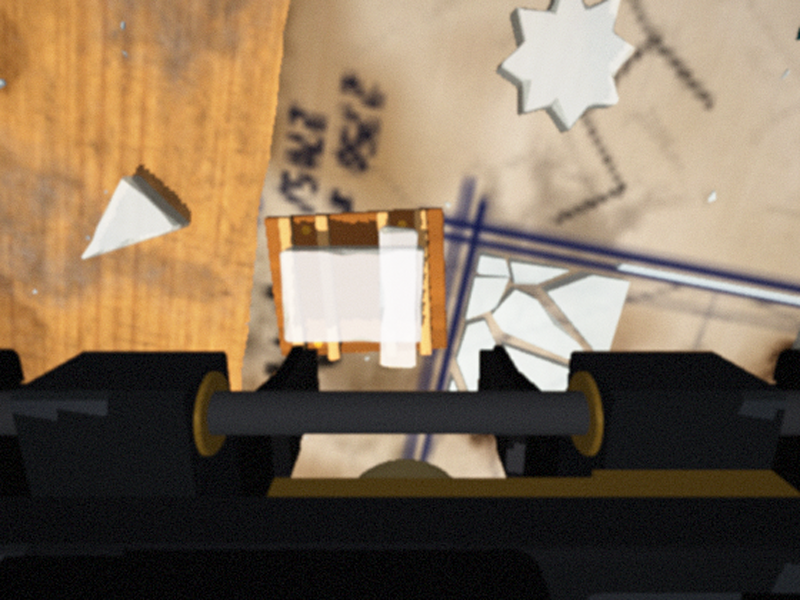

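Strip A lies across the far end, corners at (380,228), (418,230), (415,367) and (380,366). The slab's free end is at (282,250)-(285,344).

```bash
python3 - <<'E'
from h import *
c=dict(np.load("w6.npz"))
S=np.array([world(u*.7,v*.7,c,.053) for u,v in ((380,228),(418,230),(415,367),(380,366))])
B=np.array([world(u*.7,v*.7,c,.040) for u,v in ((282,250),(424,247),(422,343),(285,344))])
print(rect(S),S.mean(0));print(rect(B),B.mean(0))
e=np.array([np.cos(np.radians(14)),np.sin(np.radians(14))]);d=S.mean(0)-[.597,-.168];print("along",d@e,"across",d@[-e[1],e[0]])
E
python3 -m crank '[{"claw":-0.4,"dx":0,"dy":0,"dz":0,"ax":0,"ay":0,"az":-0.52},{"claw":-0.4,"dx":0.82,"dy":0.1,"dz":0,"ax":0,"ay":0,"az":0},{"claw":-0.4,"dx":0.82,"dy":0.1,"dz":0,"ax":0,"ay":0,"az":0},{"claw":-0.4,"dx":0.82,"dy":0.1,"dz":0,"ax":0,"ay":0,"az":0},{"claw":-0.4,"dx":0.82,"dy":0.1,"dz":0,"ax":0,"ay":0,"az":0},{"claw":-0.4,"dx":0.82,"dy":0.1,"dz":0,"ax":0,"ay":0,"az":0},{"claw":-0.4,"dx":0.82,"dy":0.1,"dz":0,"ax":0,"ay":0,"az":0},{"claw":-0.4,"dx":0.82,"dy":0.1,"dz":0,"ax":0,"ay":0,"az":0}]'
python3 -m crank '[{"claw":-0.4,"dx":0.82,"dy":0.1,"dz":0,"ax":0,"ay":0,"az":0},{"claw":-0.4,"dx":0.82,"dy":0.1,"dz":0,"ax":0,"ay":0,"az":0},{"claw":-0.4,"dx":0.82,"dy":0.1,"dz":0,"ax":0,"ay":0,"az":0},{"claw":-0.4,"dx":0.82,"dy":0.1,"dz":0,"ax":0,"ay":0,"az":0},{"claw":-0.4,"dx":0.82,"dy":0.1,"dz":0,"ax":0,"ay":0,"az":0},{"claw":-0.4,"dx":0,"dy":0,"dz":0,"ax":0,"ay":0,"az":0},{"claw":-0.4,"dx":0,"dy":0,"dz":0,"ax":0,"ay":0,"az":0}]'
python3 - <<'E'
from h import *
c=wcam();cv2.imwrite("pics/w7.png",cv2.resize(c["color"][:,:,::-1],(800,600),interpolation=cv2.INTER_CUBIC))
np.savez("w7.npz",mtx=c["mtx"],R=c["R"],t=c["t"])
E
```

```text
(array([ 0.625 , -0.1604]), 21.9, 85.9, 100.2) [ 0.62506518 -0.16047813]
(array([ 0.5972, -0.167 ]), 62.1, 89.1, 11.3) [ 0.59763011 -0.16719108]
along 0.02905122920773215 across 0.0005088564816234076
time: 19.05
ee_pos: [0.6018, 0.0137, 0.1716]
eef_rot: [0.616, 0.788, -0.001, -0.001]
ft_force: [0.3, 0.9, -0.1]
width: 0.061
grip_force: 0.0
time: 19.63
ee_pos: [0.5868, 0.1372, 0.1715]
eef_rot: [0.615, 0.789, -0.001, -0.001]
ft_force: [0.5, -1.0, 0.4]
width: 0.0613
grip_force: 0.0
```

View pics/w7.png

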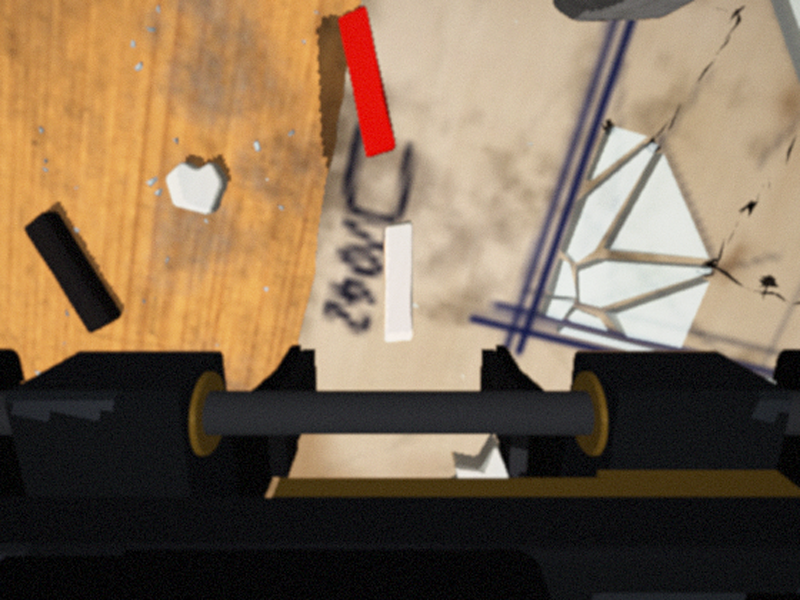

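Strip A is 29 mm along and centred. Strip B, the pale one, has its corners at (385,224), (412,222), (412,340) and (385,342).

Run:
```python
from h import *
c=dict(np.load("w7.npz"))
S=np.array([world(u*.7,v*.7,c,.014) for u,v in ((385,224),(412,222),(412,337),(386,339))])
q=rect(S);print(q,S.mean(0));m=S.mean(0);go(m[0],m[1],.016,yawy=q[3]-90)
```

```text
(array([0.5873, 0.1387]), 18.1, 80.7, 104.6) [0.58735898 0.13881941]
closing angle 14.0, joint7 0.18; az total -0.11 (alt 29.89); tiltfix ax -0.02 ay 0.01 shift/30mm [0.11 0.05 5.2 ] t 19.7
```

```bash
python3 -m crank '[{"claw":-0.4,"dx":0.11,"dy":0.05,"dz":0.84,"ax":0,"ay":0,"az":-0.08},{"claw":-0.4,"dx":0,"dy":0,"dz":0.84,"ax":0,"ay":0,"az":0},{"claw":-0.4,"dx":0,"dy":0,"dz":0.84,"ax":0,"ay":0,"az":0},{"claw":-0.4,"dx":0,"dy":0,"dz":0.84,"ax":0,"ay":0,"az":0},{"claw":-0.4,"dx":0,"dy":0,"dz":0.84,"ax":0,"ay":0,"az":0},{"claw":-0.4,"dx":0,"dy":0,"dz":0.55,"ax":0,"ay":0,"az":0},{"claw":-0.4,"dx":0,"dy":0,"dz":0.4,"ax":0,"ay":0,"az":0},{"claw":-0.4,"dx":0,"dy":0,"dz":0,"ax":0,"ay":0,"az":0}]' 20
python3 -m crank '[{"claw":1,"dx":0,"dy":0,"dz":0,"ax":0,"ay":0,"az":0},{"claw":1,"dx":0,"dy":0,"dz":0,"ax":0,"ay":0,"az":0},{"claw":1,"dx":0,"dy":0,"dz":0,"ax":0,"ay":0,"az":0},{"claw":1,"dx":0,"dy":0,"dz":0,"ax":0,"ay":0,"az":0},{"claw":1,"dx":0,"dy":0,"dz":0,"ax":0,"ay":0,"az":0},{"claw":1,"dx":0,"dy":0,"dz":0,"ax":0,"ay":0,"az":0},{"claw":1,"dx":0,"dy":0,"dz":0,"ax":0,"ay":0,"az":0},{"claw":1,"dx":0,"dy":0,"dz":0,"ax":0,"ay":0,"az":0}]'
python3 -m crank '[{"claw":1,"dx":0,"dy":0,"dz":-0.5,"ax":0,"ay":0,"az":0},{"claw":1,"dx":0,"dy":0,"dz":-0.8,"ax":0,"ay":0,"az":0},{"claw":1,"dx":0,"dy":0,"dz":-0.8,"ax":0,"ay":0,"az":0},{"claw":1,"dx":0,"dy":0,"dz":-0.8,"ax":0,"ay":0,"az":0},{"claw":1,"dx":0,"dy":0,"dz":-0.7,"ax":0,"ay":0,"az":0},{"claw":1,"dx":0,"dy":0,"dz":0,"ax":0,"ay":0,"az":0},{"claw":1,"dx":0,"dy":0,"dz":0,"ax":0,"ay":0,"az":0}]'
python3 - <<'E'
from h import *
go(.571,-.174,.12,yawy=14)
E
```

```text
time: 20.35
ee_pos: [0.5871, 0.1372, 0.0161]
eef_rot: [0.614, 0.79, -0.002, -0.001]
ft_force: [-0.3, 0.2, 0.6]
width: 0.0608
grip_force: 0.0
time: 21.02
ee_pos: [0.5886, 0.139, 0.0189]
eef_rot: [0.613, 0.79, 0.0, -0.0]
ft_force: [-0.8, -0.1, 2.2]
width: 0.0187
grip_force: 20.0
time: 21.6
ee_pos: [0.5893, 0.1391, 0.1286]
eef_rot: [0.613, 0.79, 0.001, 0.001]
ft_force: [-0.2, 0.3, -1.3]
width: 0.0188
grip_force: 20.0
closing angle 14.4, joint7 0.21; az total 0.07 (alt -29.93); tiltfix ax 0.03 ay -0.01 shift/30mm [-9.98 -3.12  0.27] t 21.6
```

```bash
python3 -m crank '[{"claw":1,"dx":-0.83,"dy":-0.26,"dz":0,"ax":0,"ay":0,"az":0.07},{"claw":1,"dx":-0.83,"dy":-0.26,"dz":0,"ax":0,"ay":0,"az":0},{"claw":1,"dx":-0.83,"dy":-0.26,"dz":0,"ax":0,"ay":0,"az":0},{"claw":1,"dx":-0.83,"dy":-0.26,"dz":0,"ax":0,"ay":0,"az":0},{"claw":1,"dx":-0.83,"dy":-0.26,"dz":0,"ax":0,"ay":0,"az":0},{"claw":1,"dx":-0.83,"dy":-0.26,"dz":0,"ax":0,"ay":0,"az":0}]'
python3 -m crank '[{"claw":1,"dx":-0.83,"dy":-0.26,"dz":0,"ax":0,"ay":0,"az":0},{"claw":1,"dx":-0.83,"dy":-0.26,"dz":0,"ax":0,"ay":0,"az":0},{"claw":1,"dx":-0.83,"dy":-0.26,"dz":0,"ax":0,"ay":0,"az":0},{"claw":1,"dx":-0.83,"dy":-0.26,"dz":0,"ax":0,"ay":0,"az":0},{"claw":1,"dx":-0.83,"dy":-0.26,"dz":0,"ax":0,"ay":0,"az":0},{"claw":1,"dx":-0.83,"dy":-0.26,"dz":0,"ax":0,"ay":0,"az":0},{"claw":1,"dx":0,"dy":0,"dz":0,"ax":0,"ay":0,"az":0},{"claw":1,"dx":0,"dy":0,"dz":0,"ax":0,"ay":0,"az":0}]'
python3 - <<'E'
from h import *
go(.571,-.174,.061,yawy=14)
c=wcam();cv2.imwrite("pics/w8.png",cv2.resize(c["color"][:,:,::-1],(800,600),interpolation=cv2.INTER_CUBIC))
np.savez("w8.npz",mtx=c["mtx"],R=c["R"],t=c["t"])
E
```

```text
time: 22.1
ee_pos: [0.5785, -0.0185, 0.1259]
eef_rot: [0.616, 0.788, -0.001, -0.001]
ft_force: [0.2, -0.4, -0.4]
width: 0.0193
grip_force: 20.0
time: 22.77
ee_pos: [0.569, -0.1754, 0.126]
eef_rot: [0.617, 0.787, -0.001, -0.001]
ft_force: [-0.3, 0.4, -1.2]
width: 0.019
grip_force: 20.0
closing angle 13.8, joint7 0.75; az total -0.04 (alt 29.96); tiltfix ax -0.02 ay 0.00 shift/30mm [0.03 0.08 2.17] t 22.8
```

View pics/w8.png

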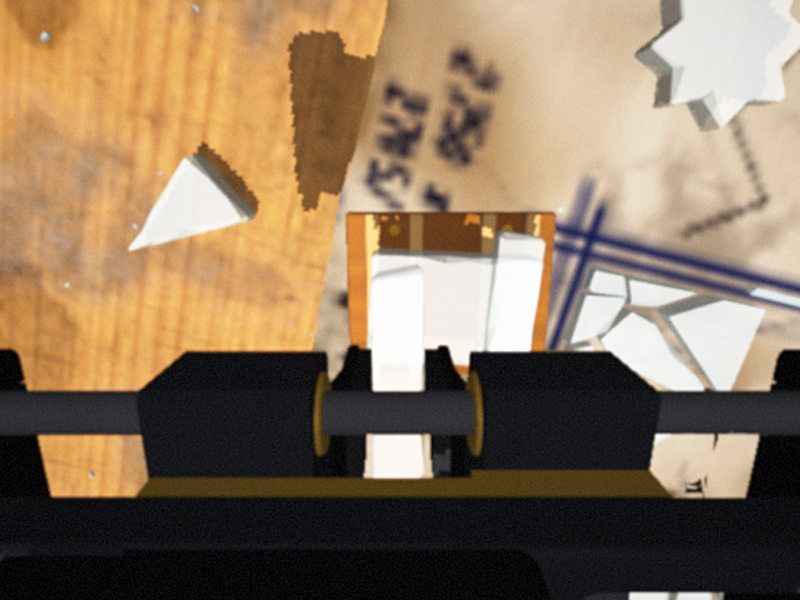

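Strip B is held parallel to strip A, tip at (398,268), over the slab's near end with finger clearance to A. I'll lower it.

```bash
python3 -m crank '[{"claw":1,"dx":0.03,"dy":0.08,"dz":0.6,"ax":0,"ay":0,"az":0},{"claw":1,"dx":0,"dy":0,"dz":0.6,"ax":0,"ay":0,"az":0},{"claw":1,"dx":0,"dy":0,"dz":0.5,"ax":0,"ay":0,"az":0},{"claw":1,"dx":0,"dy":0,"dz":0.25,"ax":0,"ay":0,"az":0},{"claw":1,"dx":0,"dy":0,"dz":0.17,"ax":0,"ay":0,"az":0},{"claw":1,"dx":0,"dy":0,"dz":0,"ax":0,"ay":0,"az":0},{"claw":1,"dx":0,"dy":0,"dz":0,"ax":0,"ay":0,"az":0}]'
python3 -m crank '[{"claw":1,"dx":0,"dy":0,"dz":0.05,"ax":0,"ay":0,"az":0},{"claw":1,"dx":0,"dy":0,"dz":0,"ax":0,"ay":0,"az":0}]'
python3 -m crank '[{"claw":1,"dx":0,"dy":0,"dz":0.04,"ax":0,"ay":0,"az":0},{"claw":1,"dx":0,"dy":0,"dz":0,"ax":0,"ay":0,"az":0}]'
```

```text
time: 23.4
ee_pos: [0.5725, -0.1719, 0.0635]
eef_rot: [0.616, 0.788, 0.0, 0.0]
ft_force: [0.4, -0.8, 0.8]
width: 0.0189
grip_force: 20.0
time: 23.57
ee_pos: [0.5726, -0.1721, 0.0622]
eef_rot: [0.616, 0.788, 0.0, 0.0]
ft_force: [-0.0, 0.6, -1.1]
width: 0.0189
grip_force: 20.0
time: 23.73
ee_pos: [0.5724, -0.1721, 0.0606]
eef_rot: [0.616, 0.788, 0.0, 0.0]
ft_force: [-0.0, -0.6, -0.7]
width: 0.0187
grip_force: 20.0
```

```bash
python3 -m crank '[{"claw":1,"dx":0,"dy":0,"dz":0.04,"ax":0,"ay":0,"az":0},{"claw":1,"dx":0,"dy":0,"dz":0,"ax":0,"ay":0,"az":0}]'
python3 -m crank '[{"claw":1,"dx":0,"dy":0,"dz":0.03,"ax":0,"ay":0,"az":0},{"claw":1,"dx":0,"dy":0,"dz":0,"ax":0,"ay":0,"az":0}]'
```

```text
time: 23.9
ee_pos: [0.5722, -0.1721, 0.0591]
eef_rot: [0.616, 0.788, 0.0, -0.0]
ft_force: [-0.3, 0.3, -0.1]
width: 0.0192
grip_force: 20.0
time: 24.07
ee_pos: [0.5723, -0.1721, 0.0589]
eef_rot: [0.616, 0.788, 0.0, -0.0]
ft_force: [-3.6, 0.3, 6.6]
width: 0.0189
grip_force: 20.1
```

```bash
python3 -m crank '[{"claw":0.26,"dx":0,"dy":0,"dz":-0.03,"ax":0,"ay":0,"az":0},{"claw":0.26,"dx":0,"dy":0,"dz":0,"ax":0,"ay":0,"az":0},{"claw":0.26,"dx":0,"dy":0,"dz":0,"ax":0,"ay":0,"az":0},{"claw":0.26,"dx":0,"dy":0,"dz":0,"ax":0,"ay":0,"az":0},{"claw":0.26,"dx":0,"dy":0,"dz":0,"ax":0,"ay":0,"az":0}]'
python3 -m crank '[{"claw":0.26,"dx":0,"dy":0,"dz":-0.4,"ax":0,"ay":0,"az":0},{"claw":0.26,"dx":0,"dy":0,"dz":-0.8,"ax":0,"ay":0,"az":0},{"claw":0.26,"dx":0,"dy":0,"dz":-0.8,"ax":0,"ay":0,"az":0},{"claw":-1,"dx":0,"dy":0,"dz":-0.8,"ax":0,"ay":0,"az":0},{"claw":-1,"dx":0,"dy":0,"dz":-0.8,"ax":0,"ay":0,"az":0},{"claw":-1,"dx":0,"dy":0,"dz":-0.4,"ax":0,"ay":0,"az":0},{"claw":-1,"dx":0,"dy":0,"dz":0,"ax":0,"ay":0,"az":0},{"claw":-1,"dx":0,"dy":0,"dz":0,"ax":0,"ay":0,"az":0}]'
python3 - <<'E'
from h import *
c=wcam();cv2.imwrite("pics/w9.png",cv2.resize(c["color"][100:270,150:410,::-1],None,fx=3,fy=3,interpolation=cv2.INTER_CUBIC))
np.savez("w9.npz",mtx=c["mtx"],R=c["R"],t=c["t"])
go(.434,.349,.17,yawy=43.2-90);print(r.read_state()["joint_positions"])
E
```

```text
time: 24.48
ee_pos: [0.5722, -0.1721, 0.0591]
eef_rot: [0.616, 0.788, -0.0, -0.0]
ft_force: [0.4, 1.1, 1.0]
width: 0.0317
grip_force: 0.0
time: 25.15
ee_pos: [0.5724, -0.1721, 0.1795]
eef_rot: [0.616, 0.788, 0.0, 0.0]
ft_force: [0.2, 0.6, -0.7]
width: 0.058
grip_force: 0.0
closing angle 14.0, joint7 0.72; az total 10.13 (alt -19.87); tiltfix ax -0.00 ay -0.01 shift/30mm [  8.53 -15.8    0.3 ] t 25.2
[-0.47282861  0.40643904  0.88066043  1.64856385 -0.32806225  1.2434274
  0.71922901]
```

View pics/w9.png

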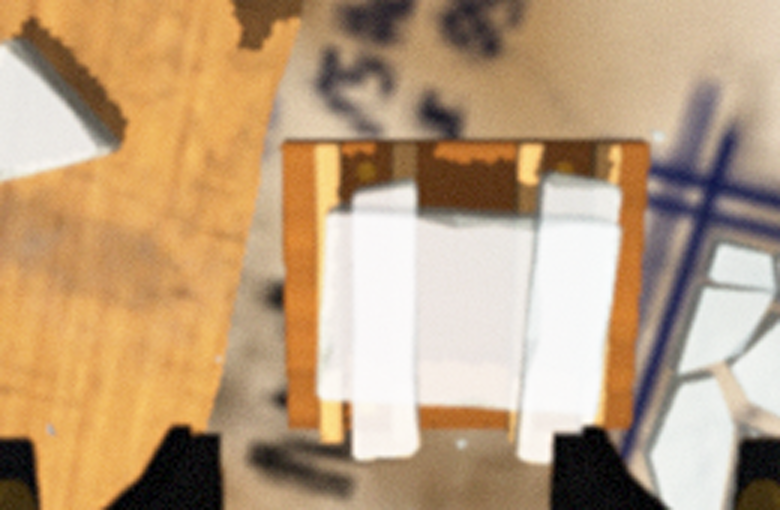

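Both strips lie flat and parallel at opposite ends of the slab. B's corners are (352,190), (416,183), (419,455) and (352,459); A spans about x 520-620. Next, the small slab.

```bash
python3 - <<'E'
from h import *
c=dict(np.load("w9.npz"))
f=lambda L,z:np.array([world(150+u/3,100+v/3,c,z) for u,v in L])
e=np.array([np.cos(np.radians(14)),np.sin(np.radians(14))])
for n,L,z in (("B",((352,190),(416,183),(419,455),(352,459)),.054),("A",((541,177),(620,180),(594,462),(517,460)),.053)):
    S=f(L,z);d=S.mean(0)-[.597,-.168];print(n,rect(S),"along",d@e,"across",d@[-e[1],e[0]])
E
python3 -m crank '[{"claw":-1,"dx":0,"dy":0,"dz":0,"ax":0,"ay":0,"az":0.92},{"claw":-1,"dx":0,"dy":0,"dz":0,"ax":0,"ay":0,"az":0.92},{"claw":-1,"dx":0,"dy":0,"dz":0,"ax":0,"ay":0,"az":0.92},{"claw":-1,"dx":0,"dy":0,"dz":0,"ax":0,"ay":0,"az":0.92},{"claw":-1,"dx":0,"dy":0,"dz":0,"ax":0,"ay":0,"az":0.92},{"claw":-1,"dx":0,"dy":0,"dz":0,"ax":0,"ay":0,"az":0.92}]'
python3 -m crank '[{"claw":-1,"dx":0,"dy":0,"dz":0,"ax":0,"ay":0,"az":0.92},{"claw":-1,"dx":0,"dy":0,"dz":0,"ax":0,"ay":0,"az":0.92},{"claw":-1,"dx":0,"dy":0,"dz":0,"ax":0,"ay":0,"az":0.92},{"claw":-1,"dx":0,"dy":0,"dz":0,"ax":0,"ay":0,"az":0.92},{"claw":-1,"dx":0,"dy":0,"dz":0,"ax":0,"ay":0,"az":0.92}]'
python3 -m crank '[{"claw":-1,"dx":0.45,"dy":-0.83,"dz":0.02,"ax":0,"ay":0,"az":0},{"claw":-1,"dx":0.45,"dy":-0.83,"dz":0.02,"ax":0,"ay":0,"az":0},{"claw":-1,"dx":0.45,"dy":-0.83,"dz":0.02,"ax":0,"ay":0,"az":0},{"claw":-1,"dx":0.45,"dy":-0.83,"dz":0.02,"ax":0,"ay":0,"az":0},{"claw":-1,"dx":0.45,"dy":-0.83,"dz":0.02,"ax":0,"ay":0,"az":0},{"claw":-1,"dx":0.45,"dy":-0.83,"dz":0.02,"ax":0,"ay":0,"az":0}]'
python3 -m crank '[{"claw":-1,"dx":0.45,"dy":-0.83,"dz":0.02,"ax":0,"ay":0,"az":0},{"claw":-1,"dx":0.45,"dy":-0.83,"dz":0.02,"ax":0,"ay":0,"az":0},{"claw":-1,"dx":0.45,"dy":-0.83,"dz":0.02,"ax":0,"ay":0,"az":0},{"claw":-1,"dx":0.45,"dy":-0.83,"dz":0.02,"ax":0,"ay":0,"az":0},{"claw":-1,"dx":0.45,"dy":-0.83,"dz":0.02,"ax":0,"ay":0,"az":0},{"claw":-1,"dx":0.45,"dy":-0.83,"dz":0.02,"ax":0,"ay":0,"az":0},{"claw":-1,"dx":0.45,"dy":-0.83,"dz":0.02,"ax":0,"ay":0,"az":0}]'
python3 -m crank '[{"claw":-1,"dx":0.45,"dy":-0.83,"dz":0,"ax":0,"ay":0,"az":0},{"claw":-1,"dx":0.45,"dy":-0.83,"dz":0,"ax":0,"ay":0,"az":0},{"claw":-1,"dx":0.45,"dy":-0.83,"dz":0,"ax":0,"ay":0,"az":0},{"claw":-1,"dx":0.45,"dy":-0.83,"dz":0,"ax":0,"ay":0,"az":0},{"claw":-1,"dx":0.45,"dy":-0.83,"dz":0,"ax":0,"ay":0,"az":0},{"claw":-1,"dx":0.45,"dy":-0.83,"dz":0,"ax":0,"ay":0,"az":0},{"claw":-1,"dx":0,"dy":0,"dz":0,"ax":0,"ay":0,"az":0},{"claw":-1,"dx":0,"dy":0,"dz":0,"ax":0,"ay":0,"az":0}]'
python3 - <<'E'
from h import *
c=wcam();cv2.imwrite("pics/w10.png",cv2.resize(c["color"][:,:,::-1],(800,600),interpolation=cv2.INTER_CUBIC))
np.savez("w10.npz",mtx=c["mtx"],R=c["R"],t=c["t"])
E
```

```text
B (array([ 0.5727, -0.1731]), 20.2, 82.5, 105.1) along -0.024209932444750767 across 0.000776450546123817
A (array([ 0.6247, -0.1601]), 23.4, 85.3, 102.2) along 0.029130826839488456 across 0.0009653545733683138
time: 25.7
ee_pos: [0.5715, -0.1719, 0.1778]
eef_rot: [0.816, 0.578, -0.001, -0.001]
ft_force: [0.2, -0.6, -1.1]
width: 0.0865
grip_force: 0.0
time: 26.12
ee_pos: [0.5715, -0.172, 0.1778]
eef_rot: [0.931, 0.366, -0.001, -0.0]
ft_force: [0.3, -0.6, -0.9]
width: 0.0869
grip_force: 0.0
time: 26.62
ee_pos: [0.5276, -0.0066, 0.1743]
eef_rot: [0.93, 0.369, -0.001, -0.0]
ft_force: [0.2, 0.2, -0.8]
width: 0.0871
grip_force: 0.0
time: 27.2
ee_pos: [0.4769, 0.185, 0.1704]
eef_rot: [0.93, 0.369, -0.001, 0.0]
ft_force: [-0.5, 0.1, 0.2]
width: 0.0865
grip_force: 0.0
time: 27.87
ee_pos: [0.4337, 0.3491, 0.1701]
eef_rot: [0.929, 0.37, -0.001, 0.001]
ft_force: [0.4, -0.3, 0.1]
width: 0.0867
grip_force: 0.0
```

View pics/w10.png

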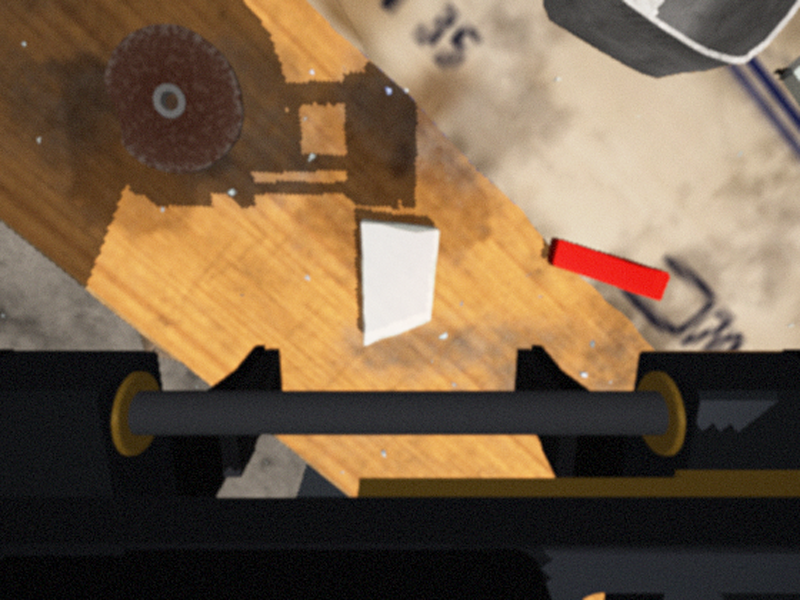

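The small slab's corners are (361,219), (439,230), (432,320) and (364,345), with the slanted end at the bottom and in line with the gripper.

Run:
```python
from h import *
c=dict(np.load("w10.npz"))
S=np.array([world(u*.7,v*.7,c,.020) for u,v in ((361,219),(439,230),(432,320),(364,345))])
print(np.round(S,4).tolist())
L=np.degrees(np.arctan2(*(S[0]-S[3])[::-1]));Rr=np.degrees(np.arctan2(*(S[1]-S[2])[::-1]));print("flanks",L,Rr)
fl=(L+Rr)/2
for k in (5.7,-5.7):
    th=np.radians(fl+k);y=np.array([np.cos(th),np.sin(th)]);x=np.array([y[1],-y[0]])
    X=S@x;Y=S@y;print(k,"w",np.ptp(X),"l",np.ptp(Y),"centre",x*(X.max()+X.min())/2+y*(Y.max()+Y.min())/2)
    m=x*(X.max()+X.min())/2+y*(Y.max()+Y.min())/2
m=S.mean(0);go(*m,.018,yawy=fl-90);print(m)
```

```text
[[0.4494, 0.3968], [0.4785, 0.3559], [0.4324, 0.3168], [0.3877, 0.338]]
flanks 43.638199843386516 40.29593154631443
5.7 w 0.055066444276417735 l 0.08498903300846405 centre [0.43669559 0.35082602]
-5.7 w 0.054454916201117615 l 0.08449548412985775 centre [0.43142775 0.34980624]
closing angle -46.7, joint7 -1.23; az total 0.22 (alt -29.78); tiltfix ax 0.01 ay 0.02 shift/30mm [ 0.17 -0.05  5.08] t 27.9
[0.43701562 0.35183311]
```

```bash
python3 -m crank '[{"claw":-1,"dx":0.14,"dy":-0.03,"dz":0.84,"ax":0,"ay":0,"az":0.22},{"claw":-1,"dx":0,"dy":0,"dz":0.84,"ax":0,"ay":0,"az":0},{"claw":-1,"dx":0,"dy":0,"dz":0.84,"ax":0,"ay":0,"az":0},{"claw":-1,"dx":0,"dy":0,"dz":0.84,"ax":0,"ay":0,"az":0},{"claw":-1,"dx":0,"dy":0,"dz":0.84,"ax":0,"ay":0,"az":0},{"claw":-1,"dx":0,"dy":0,"dz":0.45,"ax":0,"ay":0,"az":0},{"claw":-1,"dx":0,"dy":0,"dz":0.38,"ax":0,"ay":0,"az":0},{"claw":-1,"dx":0,"dy":0,"dz":0,"ax":0,"ay":0,"az":0}]' 30
python3 -m crank '[{"claw":1,"dx":0,"dy":0,"dz":0,"ax":0,"ay":0,"az":0},{"claw":1,"dx":0,"dy":0,"dz":0,"ax":0,"ay":0,"az":0},{"claw":1,"dx":0,"dy":0,"dz":0,"ax":0,"ay":0,"az":0},{"claw":1,"dx":0,"dy":0,"dz":0,"ax":0,"ay":0,"az":0},{"claw":1,"dx":0,"dy":0,"dz":0,"ax":0,"ay":0,"az":0},{"claw":1,"dx":0,"dy":0,"dz":0,"ax":0,"ay":0,"az":0},{"claw":1,"dx":0,"dy":0,"dz":0,"ax":0,"ay":0,"az":0},{"claw":1,"dx":0,"dy":0,"dz":0,"ax":0,"ay":0,"az":0}]'
python3 -m crank '[{"claw":1,"dx":0,"dy":0,"dz":-0.5,"ax":0,"ay":0,"az":0},{"claw":1,"dx":0,"dy":0,"dz":-0.8,"ax":0,"ay":0,"az":0},{"claw":1,"dx":0,"dy":0,"dz":-0.8,"ax":0,"ay":0,"az":0},{"claw":1,"dx":0,"dy":0,"dz":-0.8,"ax":0,"ay":0,"az":0},{"claw":1,"dx":0,"dy":0,"dz":-0.8,"ax":0,"ay":0,"az":0},{"claw":1,"dx":0,"dy":0,"dz":-0.6,"ax":0,"ay":0,"az":0},{"claw":1,"dx":0,"dy":0,"dz":0,"ax":0,"ay":0,"az":0},{"claw":1,"dx":0,"dy":0,"dz":0,"ax":0,"ay":0,"az":0}]'
python3 - <<'E'
from h import *
go(.597,-.168,.14,yawy=98.3);print(r.read_state()["joint_positions"])
E
```

```text
time: 28.58
ee_pos: [0.4369, 0.3503, 0.019]
eef_rot: [0.934, 0.357, -0.001, 0.001]
ft_force: [-0.4, -0.5, -0.1]
width: 0.0869
grip_force: 0.0
time: 29.25
ee_pos: [0.4373, 0.3519, 0.0208]
eef_rot: [0.934, 0.358, 0.0, -0.0]
ft_force: [-0.7, 0.5, 3.1]
width: 0.0479
grip_force: 30.0
time: 29.92
ee_pos: [0.4375, 0.3519, 0.1506]
eef_rot: [0.934, 0.358, 0.001, -0.001]
ft_force: [-0.4, 0.6, -2.3]
width: 0.0481
grip_force: 29.9
closing angle -48.1, joint7 -1.23; az total 5.61 (alt -24.39); tiltfix ax -0.01 ay -0.02 shift/30mm [ 2.76 17.92  0.34] t 29.9
[-1.65631981  0.44579395  1.13272673  1.78292222 -0.43489159  1.19189147
 -1.23362808]
```

```bash
python3 -m crank '[{"claw":1,"dx":0,"dy":0,"dz":0,"ax":0,"ay":0,"az":0.93},{"claw":1,"dx":0,"dy":0,"dz":0,"ax":0,"ay":0,"az":0.93},{"claw":1,"dx":0,"dy":0,"dz":0,"ax":0,"ay":0,"az":0.93},{"claw":1,"dx":0,"dy":0,"dz":0,"ax":0,"ay":0,"az":0.93},{"claw":1,"dx":0,"dy":0,"dz":0,"ax":0,"ay":0,"az":0.93},{"claw":1,"dx":0,"dy":0,"dz":0,"ax":0,"ay":0,"az":0.93}]'
python3 -m crank '[{"claw":1,"dx":0.14,"dy":0.89,"dz":0,"ax":0,"ay":0,"az":0},{"claw":1,"dx":0.14,"dy":0.89,"dz":0,"ax":0,"ay":0,"az":0},{"claw":1,"dx":0.14,"dy":0.89,"dz":0,"ax":0,"ay":0,"az":0},{"claw":1,"dx":0.14,"dy":0.89,"dz":0,"ax":0,"ay":0,"az":0},{"claw":1,"dx":0.14,"dy":0.89,"dz":0,"ax":0,"ay":0,"az":0},{"claw":1,"dx":0.14,"dy":0.89,"dz":0,"ax":0,"ay":0,"az":0},{"claw":1,"dx":0.14,"dy":0.89,"dz":0,"ax":0,"ay":0,"az":0}]'
python3 -m crank '[{"claw":1,"dx":0.14,"dy":0.89,"dz":0,"ax":0,"ay":0,"az":0},{"claw":1,"dx":0.14,"dy":0.89,"dz":0,"ax":0,"ay":0,"az":0},{"claw":1,"dx":0.14,"dy":0.89,"dz":0,"ax":0,"ay":0,"az":0},{"claw":1,"dx":0.14,"dy":0.89,"dz":0,"ax":0,"ay":0,"az":0},{"claw":1,"dx":0.14,"dy":0.89,"dz":0,"ax":0,"ay":0,"az":0},{"claw":1,"dx":0.14,"dy":0.89,"dz":0,"ax":0,"ay":0,"az":0},{"claw":1,"dx":0.14,"dy":0.89,"dz":0,"ax":0,"ay":0,"az":0}]'
python3 -m crank '[{"claw":1,"dx":0.14,"dy":0.89,"dz":0,"ax":0,"ay":0,"az":0},{"claw":1,"dx":0.14,"dy":0.89,"dz":0,"ax":0,"ay":0,"az":0},{"claw":1,"dx":0.14,"dy":0.89,"dz":0,"ax":0,"ay":0,"az":0},{"claw":1,"dx":0.14,"dy":0.89,"dz":0,"ax":0,"ay":0,"az":0},{"claw":1,"dx":0.14,"dy":0.89,"dz":0,"ax":0,"ay":0,"az":0},{"claw":1,"dx":0.14,"dy":0.89,"dz":0,"ax":0,"ay":0,"az":0},{"claw":1,"dx":0,"dy":0,"dz":0,"ax":0,"ay":0,"az":0},{"claw":1,"dx":0,"dy":0,"dz":0,"ax":0,"ay":0,"az":0}]'
python3 - <<'E'
from h import *
go(.597,-.168,.0745,yawy=98.3);print(r.read_state()["joint_positions"])
c=wcam();cv2.imwrite("pics/w11.png",cv2.resize(c["color"][:,:,::-1],(800,600),interpolation=cv2.INTER_CUBIC))
np.savez("w11.npz",mtx=c["mtx"],R=c["R"],t=c["t"])
E
```

```text
time: 30.42
ee_pos: [0.4366, 0.3512, 0.1484]
eef_rot: [0.997, 0.071, -0.001, 0.001]
ft_force: [0.5, -0.5, -1.2]
width: 0.0476
grip_force: 29.9
time: 31.0
ee_pos: [0.4933, 0.1696, 0.1486]
eef_rot: [0.997, 0.074, -0.001, 0.0]
ft_force: [0.8, -0.5, -2.8]
width: 0.0476
grip_force: 29.9
time: 31.58
ee_pos: [0.5498, -0.0106, 0.1484]
eef_rot: [0.997, 0.074, -0.001, -0.0]
ft_force: [1.1, 0.2, -1.4]
width: 0.0477
grip_force: 29.9
time: 32.25
ee_pos: [0.5978, -0.1663, 0.1483]
eef_rot: [0.997, 0.072, -0.001, 0.0]
ft_force: [0.9, 0.2, -1.4]
width: 0.0476
grip_force: 29.9
closing angle -81.8, joint7 -0.83; az total -0.01 (alt 29.99); tiltfix ax 0.00 ay 0.02 shift/30mm [-0.03  0.05  2.46] t 32.2
[-0.56865163  0.59390345  1.06888193  1.62147465 -0.54049025  1.25615772
 -0.82515539]
```

View pics/w11.png

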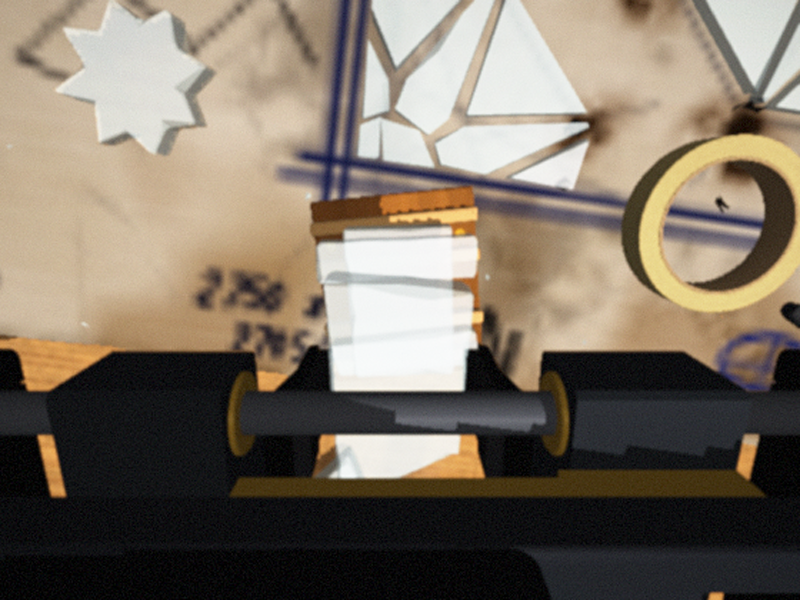

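The held small slab sits above the stack, its far edge at (332,272)-(472,290), with strip A visible beyond. I'll lower it.

```bash
python3 -m crank '[{"claw":1,"dx":-0.02,"dy":0.05,"dz":0.6,"ax":0,"ay":0,"az":0},{"claw":1,"dx":0,"dy":0,"dz":0.6,"ax":0,"ay":0,"az":0},{"claw":1,"dx":0,"dy":0,"dz":0.5,"ax":0,"ay":0,"az":0},{"claw":1,"dx":0,"dy":0,"dz":0.35,"ax":0,"ay":0,"az":0},{"claw":1,"dx":0,"dy":0,"dz":0.2,"ax":0,"ay":0,"az":0},{"claw":1,"dx":0,"dy":0,"dz":0.1,"ax":0,"ay":0,"az":0},{"claw":1,"dx":0,"dy":0,"dz":0,"ax":0,"ay":0,"az":0},{"claw":1,"dx":0,"dy":0,"dz":0,"ax":0,"ay":0,"az":0}]'
python3 -m crank '[{"claw":1,"dx":0,"dy":0,"dz":0.04,"ax":0,"ay":0,"az":0},{"claw":1,"dx":0,"dy":0,"dz":0,"ax":0,"ay":0,"az":0}]'
```

```text
time: 32.97
ee_pos: [0.5988, -0.1658, 0.0796]
eef_rot: [0.997, 0.074, 0.0, 0.0]
ft_force: [0.1, -0.3, -1.7]
width: 0.0476
grip_force: 29.9
time: 33.13
ee_pos: [0.5988, -0.1658, 0.0783]
eef_rot: [0.997, 0.074, 0.0, 0.0]
ft_force: [0.5, 0.3, -1.9]
width: 0.048
grip_force: 29.9
```

```bash
python3 -m crank '[{"claw":1,"dx":-0.05,"dy":0.05,"dz":0.06,"ax":0,"ay":0,"az":0},{"claw":1,"dx":0,"dy":0,"dz":0,"ax":0,"ay":0,"az":0}]'
python3 -m crank '[{"claw":1,"dx":0,"dy":0,"dz":0.04,"ax":0,"ay":0,"az":0},{"claw":1,"dx":0,"dy":0,"dz":0,"ax":0,"ay":0,"az":0}]'
python3 -m crank '[{"claw":1,"dx":0,"dy":0,"dz":0.02,"ax":0,"ay":0,"az":0},{"claw":1,"dx":0,"dy":0,"dz":0,"ax":0,"ay":0,"az":0}]'
```

```text
time: 33.3
ee_pos: [0.597, -0.1678, 0.076]
eef_rot: [0.997, 0.073, 0.0, 0.0]
ft_force: [-0.9, -0.1, -2.4]
width: 0.0479
grip_force: 29.9
time: 33.47
ee_pos: [0.5972, -0.1675, 0.0748]
eef_rot: [0.997, 0.074, 0.0, 0.0]
ft_force: [-0.4, 0.2, -1.2]
width: 0.0479
grip_force: 29.9
time: 33.63
ee_pos: [0.5975, -0.1675, 0.0745]
eef_rot: [0.997, 0.074, 0.0, 0.0]
ft_force: [-0.8, -0.2, 2.0]
width: 0.0476
grip_force: 30.0
```

```bash
python3 -m crank '[{"claw":0.75,"dx":0,"dy":0,"dz":0,"ax":0,"ay":0,"az":0},{"claw":-0.5,"dx":0,"dy":0,"dz":0,"ax":0,"ay":0,"az":0},{"claw":-0.5,"dx":0,"dy":0,"dz":0,"ax":0,"ay":0,"az":0},{"claw":-0.5,"dx":0,"dy":0,"dz":0,"ax":0,"ay":0,"az":0},{"claw":-0.5,"dx":0,"dy":0,"dz":0,"ax":0,"ay":0,"az":0},{"claw":-0.5,"dx":0,"dy":0,"dz":0,"ax":0,"ay":0,"az":0}]' 5
python3 -m crank '[{"claw":-0.5,"dx":0,"dy":0,"dz":-0.4,"ax":0,"ay":0,"az":0},{"claw":-0.5,"dx":0,"dy":0,"dz":-0.8,"ax":0,"ay":0,"az":0},{"claw":-0.5,"dx":0,"dy":0,"dz":-0.8,"ax":0,"ay":0,"az":0},{"claw":-0.5,"dx":0,"dy":0,"dz":-0.8,"ax":0,"ay":0,"az":0},{"claw":-0.5,"dx":0,"dy":0,"dz":-0.8,"ax":0,"ay":0,"az":0},{"claw":-0.5,"dx":0,"dy":0,"dz":-0.4,"ax":0,"ay":0,"az":0},{"claw":-0.5,"dx":0,"dy":0,"dz":0,"ax":0,"ay":0,"az":0},{"claw":-0.5,"dx":0,"dy":0,"dz":0,"ax":0,"ay":0,"az":0}]'
python3 - <<'E'
from h import *
c=wcam();a=cv2.resize(c["color"][100:270,170:390,::-1],None,fx=3,fy=3,interpolation=cv2.INTER_CUBIC)
np.savez("w12.npz",mtx=c["mtx"],R=c["R"],t=c["t"]);cv2.imwrite("pics/w12.png",a)
E
```

```text
time: 34.13
ee_pos: [0.5973, -0.1674, 0.0742]
eef_rot: [0.997, 0.074, 0.0, -0.0]
ft_force: [0.5, -0.1, 0.2]
width: 0.0642
grip_force: 0.0
time: 34.8
ee_pos: [0.5974, -0.1674, 0.1945]
eef_rot: [0.997, 0.074, 0.0, -0.0]
ft_force: [-0.1, 0.1, -0.4]
width: 0.0652
grip_force: 0.0
```

View pics/w12.png

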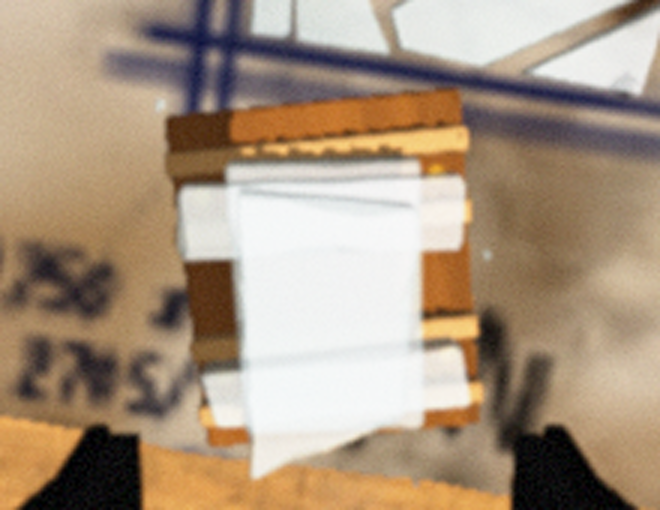

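The stack stands. The small slab's corners are (240,186), (422,204), (419,422) and (253,478), and both strips stick out on each side.

Run:
```python
from h import *
c=dict(np.load("w12.npz"))
f=lambda L,z:np.array([world(170+u/3,100+v/3,c,z) for u,v in L])
S=f(((240,186),(422,204),(419,422),(253,478)),.0735)
L=np.degrees(np.arctan2(*(S[0]-S[3])[::-1]));R=np.degrees(np.arctan2(*(S[1]-S[2])[::-1]))
th=np.radians((L+R)/2+5.7);y=np.array([np.cos(th),np.sin(th)]);x=np.array([y[1],-y[0]]);X=S@x;Y=S@y
print(L,R,"yaxis",np.degrees(th),np.ptp(X),np.ptp(Y),"centre",x*(X.max()+X.min())/2+y*(Y.max()+Y.min())/2)
```

```text
9.748491514302923 9.15917515807023 yaxis 15.153833336186576 0.057546923962746965 0.08648260146450376 centre [ 0.59660958 -0.16834295]
```

Small slab is centred and aligned within about 1 mm and 1°. Handing in.

```bash
python3 -c "
from bench import r
print(r.close_job())"
```

```text
the job is handed in; nothing more can be done
None
```

The stack is built and the job is handed in at about 35 s of the 106 s, with no verdict returned; by my camera measurements all four pieces are within tolerance, and I never moved the star.

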